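# Transfer stripped spindle parts to the assembly rack in reverse order

### The arm

A 7-joint arm with a two-finger parallel gripper is mounted at the origin on the work surface; the furniture and walls round the work are solid. World frame = base frame: x ahead of the robot, y to its left, z up, the work surface at z = 0. Lengths are in m, angles in rad, forces in N, time in s.
With the tool pointing down it reaches from about 0.425 to 0.975 m from the base axis. Payload 16.7 kg.
Tool frame: the origin (TCP) lies midway between the tips of the shut fingers; the grasp point (between the pads) lies 19 mm behind it; x points along the fingers, y is the direction in which the jaws open and shut, and the axes are right-handed (so a half turn about x gives the same grasp; the last joint's range is limited). The gripper opens to 85 mm and grips with 20 to 120 N. Pads are 22 mm wide; open, the fingers measure 114 mm over their backs; the gripper's body (76 mm by 85 mm) begins 54 mm behind the grasp point. The pads swing forward as they close: fully open they stand 13 mm farther back than shut.
Start: joints at [1.024, 0.426, 0.074, 1.606, -0.034, 1.111, -0.067], TCP at [0.261, -0.623, 0.231] pointing down, gripper open.
Joint ranges: [-2.85, 2.85], [-0.5, 2.14], [-1.23, 1.37], [0.21, 2.46], [-1.02, 4.16], [0.16, 2.05], [-2.73, 2.73]. Speed limits (rad/s): [1.89, 1.89, 2.39, 2.39, 3.01, 3.01, 3.01].

### API

Orientations are given as a unit quaternion [x, y, z, w].
In Python, from bench import ctrl gives the robot as it stands.
- The arm moves only by the shell command python3 -m handwheel 'ROWS'. ROWS is JSON, a list of rows, each a list of 3 entries, a list of its own where there are three numbers: the turn, a rotation vector about the tool's x, y, z in rad, then the shift along the tool's x, y, z in mm, then the finger opening in mm, from 0 to 85.4. A call has exactly 5 rows; each row shifts and turns the commanded pose from where the row before left it, along the tool's axes as they then stand; what a row does not reach is not made up. A row lasts 1/10 s, in which the tool goes at most 50 mm and 8.59 degrees, less where a joint would pass 70% of its speed; a pose out of reach is approached as far as the arm can. A call is refused whole if a number of a shift passes 50 or a number of a turn 0.15, either way. A call with a gripper value outside its range is refused whole. The fingers move at their own pace and stop on an object; the grip force is fixed at half the most. Time passes only in rows, so rows that do not move let the fingers close, or fill a call up. It gives the time, the measured TCP pose, the force and the opening at its end, in the units of the state.
- ctrl.observe(): the state, without advancing time (a new reading comes with each control period).
- ctrl.camera(name): name is "side" or "top"; returns the picture (420x560x3 uint8, blue, green, red); there is no depth.
- ctrl.camera_params(name): a dict with "fx", "fy", "cx", "cy" (pixels), "R" (3x3) and "t" (3): a world point X has camera coordinates R X + t. Camera axes: x right, y down, z forward; pixel columns grow to the right and rows downward; lengths in m; the calibration is good to about 2 mm. A picture is of the moment at which its call begins. camera_params takes no time and is no camera call.
- ctrl.sign_off(): hands the job in, once; it reports no verdict.
The state is a dict: "t": time; "joints": joint angles; "qd": joint speeds; "joint_torque": joint torques, N m; "ee_pos": TCP position; "tool_rot": TCP orientation; "ft_force": force on the tool from outside, world axes, zero at the start; "moment": the same for the moment, N m; "grip_width": finger opening in m.
Only numpy, scipy, OpenCV 4.12 (cv2) and the standard library are available. Lean on these libraries where they do the work, as an engineer would, in place of code of your own. Each camera call takes 0.05 s, during which the arm holds its last target.

### The job

The four spindle parts stand in the wooden rack in the order in which they came off. Get them ready for reassembly: move all four to the empty aluminium rack in reverse order, so that the part from the left end of the wooden rack ends in the bay at the right end of the aluminium rack (left and right as the robot sees them), and so on along the row. Set each part in the middle of the pad in its bay, upright as it stood, and let go of it.

Things in the scene. Friction and masses are not known exactly. Their poses are not given: they have to be found in the camera images.
- wide_bush_mid (a point): wide tan bush, a plain ring-shaped turned part, diameter 30 mm, 22 mm high, upright; this point is its centre, half-way up (11 mm over its underside). Its z axis is its axis of turning.
- slim_bush_mid (a point): slim grey steel bush, taller than wide, diameter 24 mm, 30 mm high, upright; this point is its centre, half-way up (15 mm over its underside).
- end_cap_mid (a point): flat black ribbed end cap, diameter 42 mm, 16 mm high, lying flat; this point is its centre, half-way up (8 mm over its underside).
- collar_mid (a point): bare steel flanged collar, 32 mm high, standing on its flange: flange diameter 36 mm and 9 mm high, above it a hub of diameter 24 mm; this point is its centre, half-way up (16 mm over its underside), so on the hub.
- nest_wide_bush: grey plastic nest of the wide tan bush: a tile 60 mm (x) by 58 mm (y), 8 mm high, fixed in the wooden rack, with a round recess of diameter 34 mm, 4 mm deep, in which the wide tan bush stands at the start. Origin: centre of its underside; its top is 8 mm and the recess floor 4 mm above that. It stays put, and so shows which place of the row the wide tan bush came from.
- nest_slim_bush: grey plastic nest of the slim grey bush: a tile 60 mm (x) by 58 mm (y), 8 mm high, fixed in the wooden rack, with a round recess of diameter 28 mm, 4 mm deep, in which the slim grey bush stands at the start. Origin: centre of its underside; its top is 8 mm and the recess floor 4 mm above that. It stays put, and so shows which place of the row the slim grey bush came from.
- nest_end_cap: grey plastic nest of the black end cap: a tile 60 mm (x) by 58 mm (y), 8 mm high, fixed in the wooden rack, with a round recess of diameter 46 mm, 4 mm deep, in which the black end cap stands at the start. Origin: centre of its underside; its top is 8 mm and the recess floor 4 mm above that. It stays put, and so shows which place of the row the black end cap came from.
- nest_collar: grey plastic nest of the flanged collar: a tile 60 mm (x) by 58 mm (y), 8 mm high, fixed in the wooden rack, with a round recess of diameter 40 mm, 4 mm deep, in which the flanged collar stands at the start. Origin: centre of its underside; its top is 8 mm and the recess floor 4 mm above that. It stays put, and so shows which place of the row the flanged collar came from.
- old_rack: wooden rack (fixed), 78 mm (x) by 260 mm (y), 10 mm floor, 14 mm rims; carries the row of four nests at y = +93, +31, -31, -93 mm, x = 0 in its own frame. Origin: centre of its underside, on the bench. Its y axis runs along the row, +y to the robot's left.
- new_rack: empty aluminium rack (fixed), 78 (x) by 260 mm (y). Four bays at y = +93, +31, -31, -93 mm, x = 0 in its frame, each with a round brown cork pad, 52 mm wide, top 14 mm above the origin, on which a part is set. Ribs 5 mm thick, up to 22 mm high, bound the bays (57 mm between ribs), which are open front and back. Origin: centre of its underside; +y runs along the row to the robot's left.
Things that resemble listed ones, but are neither listed nor needed, are in the scene too. There is more than one size of the part that bears end_cap_mid; the job needs the middle-sized.

How it is judged:
By the outcome, as a careful person would: the job done as asked, in the order asked, and still so for the second after the job is handed in, with the robot touching nothing.
It also fails if it takes over 96 s, if anything falls off the work surface, if the arm or the gripper's body presses on something with over 40 N, if the wrist force passes 120 N, or if a joint passes its speed limit or range.

## Working session

There is one attempt and no reset: what is moved stays moved. The work goes in short steps, Python scripts to look and compute and a shell command to move; the robot and the scene stay as the last step left them, time stands still between calls to the robot, and variables do not carry over. Pictures are saved under pics/ and viewed, and the job is handed in when it is done.

```bash
ls; mkdir -p pics
python3 - <<'E'
from bench import ctrl
import cv2,numpy as np
print(ctrl.observe())
for n in("side","top"):
    cv2.imwrite(f"pics/{n}0.png",ctrl.camera(n)); print(n,ctrl.camera_params(n))
E
```

```text
pics
{'t': 0.0, 'joints': array([ 1.02451277,  0.42676131,  0.073861  ,  1.60660478, -0.03409934,
        1.1107945 , -0.06707745]), 'qd': array([-8.87249900e-05, -2.45806330e-04,  2.81763824e-04, -3.72709848e-04,
        7.99555731e-04,  1.21317959e-04,  7.01757499e-04]), 'joint_torque': array([ 5.39451376e-04, -9.49846458e+01,  3.76143023e+00, -4.63506281e+01,
        1.93206954e-02,  1.03817598e-02,  9.95831624e-05]), 'ee_pos': array([ 0.26066652, -0.62219771,  0.23059233]), 'tool_rot': array([-0.69311104, -0.13980425,  0.69336467, -0.1389147 ]), 'ft_force': array([0.12655003, 0.68649343, 0.35504831]), 'moment': array([ 0.02778552,  0.07601096, -0.02275362]), 'grip_width': 0.08542933377180117}
side {'fx': 439.9391869173051, 'fy': 439.9391869173051, 'cx': 282.834697694745, 'cy': 213.98531751132236, 'R': array([[ 0.99850996,  0.05100694,  0.01939478],
       [ 0.0465797 , -0.61150434, -0.78986884],
       [-0.0284288 ,  0.7895953 , -0.61296906]]), 't': array([-0.54139304,  0.15117997,  0.7173574 ])}
top {'fx': 497.9161178725691, 'fy': 497.9161178725691, 'cx': 278.4655803951135, 'cy': 217.41122377669348, 'R': array([[-0.02487741, -0.99959019,  0.01416193],
       [-0.99554186,  0.02348242, -0.09135087],
       [ 0.09098088, -0.01637137, -0.99571806]]), 't': array([0.23601383, 0.52415848, 0.84611502])}
```

View pics/side0.png

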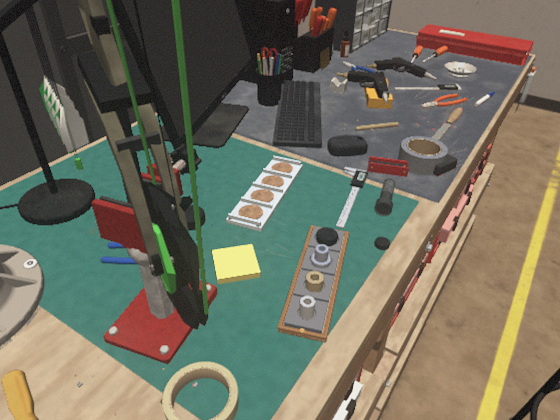

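View pics/top0.png

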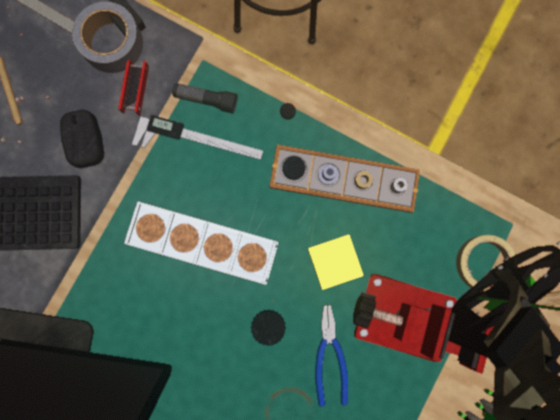

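The wooden rack, left to right, holds the black cap (293,168), the collar (328,174), the wide tan bush (364,180) and the slim bush (400,185). The aluminium rack has four cork pads at (151,228) to (252,257). There are spare caps at (268,327), which is large, and (288,111), which is small. Next I'll measure them.

```bash
cat > h.py <<'E'
import numpy as np,cv2
from bench import ctrl
def ray(n,uv,z):
    p=ctrl.camera_params(n);R=np.array(p['R']);t=np.array(p['t'])
    d=R.T@np.array([(uv[0]-p['cx'])/p['fx'],(uv[1]-p['cy'])/p['fy'],1.]);o=-R.T@t
    return o+d*(z-o[2])/d[2]
def tri(a,b):
    A=np.zeros((3,3));B=np.zeros(3)
    for n,uv in(('side',a),('top',b)):
        o=-np.array(ctrl.camera_params(n)['R']).T@ctrl.camera_params(n)['t'];d=ray(n,uv,0)-o;d/=np.linalg.norm(d)
        M=np.eye(3)-np.outer(d,d);A+=M;B+=M@o
    return np.linalg.solve(A,B)
def proj(n,X):
    p=ctrl.camera_params(n);c=np.array(p['R'])@np.array(X)+p['t'];return np.array([p['fx']*c[0]/c[2]+p['cx'],p['fy']*c[1]/c[2]+p['cy']])
E
python3 - <<'E'
from h import *
im=cv2.imread('pics/top0.png')
hsv=cv2.cvtColor(im,cv2.COLOR_BGR2HSV)
m=cv2.inRange(hsv,(3,70,60),(20,255,255)); m[:,290:]=0;m[:190]=0;m[290:]=0
m=cv2.morphologyEx(m,cv2.MORPH_CLOSE,np.ones((5,5)))
for c in cv2.findContours(m,0,2)[0]:
    if cv2.contourArea(c)>200:
        e=cv2.fitEllipse(c);P=ray('top',e[0],.014);print('cork',np.round(e[0],1),np.round(e[1],1),P.round(4))
m=(im.max(2)<52).astype(np.uint8)*255
for (u,v) in((293,168),(268,327),(288,111)):
    mm=np.zeros_like(m);cv2.circle(mm,(u,v),22,255,-1);mm&=m
    c=max(cv2.findContours(mm,0,2)[0],key=cv2.contourArea);e=cv2.minEnclosingCircle(c);e2=cv2.fitEllipse(c)
    print('cap',e2,e[1]*2, 'diam mm',sum(e2[1])/2/497.9*(.85+.09*.5)*1000, ray('top',e2[0],.03))
# wooden rack
m=cv2.inRange(hsv,(3,90,60),(22,255,255));mm=np.zeros_like(m);mm[140:218,262:425]=255;m&=mm
c=cv2.convexHull(np.vstack([c for c in cv2.findContours(m,0,2)[0] if cv2.contourArea(c)>15]))
r=cv2.minAreaRect(c);print(r)
for b in cv2.boxPoints(r):print(b,ray('top',b,.014).round(4))
print(ray('top',r[0],.014))
cv2.imwrite('pics/rack.png',cv2.resize(im[130:300,110:430],None,fx=2.5,fy=2.5,interpolation=cv2.INTER_CUBIC))
s=cv2.imread('pics/side0.png')
cv2.imwrite('pics/sz.png',cv2.resize(s[145:345,190:390],None,fx=3,fy=3,interpolation=cv2.INTER_CUBIC))
E
```

```text
cork [251.8 257.1] [27.  27.3] [0.4621 0.2715 0.014 ]
cork [217.8 247.3] [26.8 27.3] [0.4805 0.3305 0.014 ]
cork [183.8 237.5] [27.  27.3] [0.4991 0.3897 0.014 ]
cork [149.9 227.7] [26.8 27.4] [0.5177 0.4486 0.014 ]
cork [ 71.3 274. ] [ 10.6 366.7] [0.4405 0.5845 0.014 ]
cap ((293.4345703125, 167.68736267089844), (19.967287063598633, 21.24570083618164), 18.59601593017578) 21.71501922607422 diam mm 37.0411971985372 [0.61552988 0.19507932 0.03      ]
cap ((267.824462890625, 327.1208801269531), (31.998022079467773, 33.408935546875), 5.552060604095459) 34.087501525878906 diam mm 58.78612881660653 [0.3428887  0.24603415 0.03      ]
cap ((287.1170654296875, 111.21197509765625), (12.546409606933594, 13.912036895751953), 145.42922973632812) 13.984318733215332 diam mm 23.780186402795305 [0.71668155 0.20343525 0.03      ]
((347.0, 175.5), (71.0, 154.0), 90.0)
[270. 140.] [0.6696 0.2348 0.014 ]
[424. 140.] [ 0.6637 -0.0414  0.014 ]
[424. 211.] [ 0.5358 -0.0348  0.014 ]
[270. 211.] [0.5422 0.2377 0.014 ]
[0.60242283 0.09940342 0.014     ]
```

View pics/rack.png

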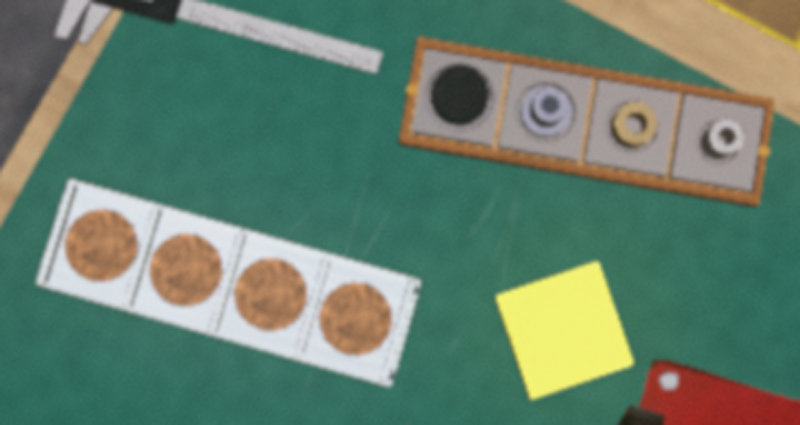

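View pics/sz.png

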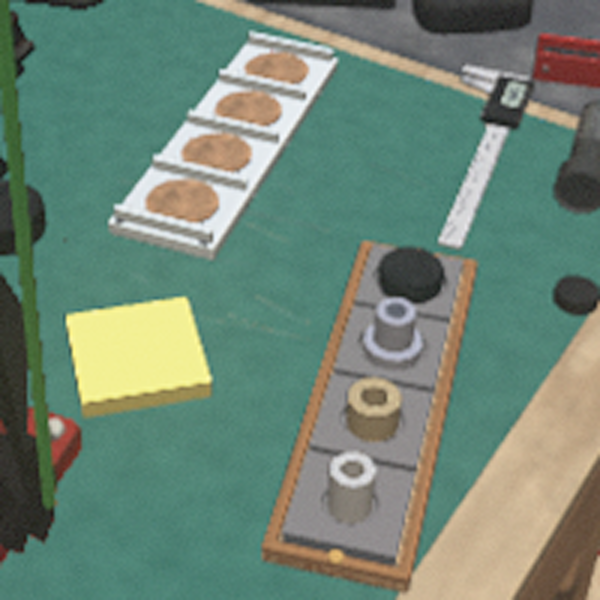

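Run:
```python
from h import *
im=cv2.imread('pics/top0.png');s=cv2.imread('pics/side0.png')
g=lambda a:np.array(a)/2.5+[110,130]
C=[ray('top',g(a),.014) for a in((418,38),(773,99),(758,206),(401,144))]
for c in C:print(c.round(4))
cen=sum(C)/4;yv=(C[0]-C[1]+C[3]-C[2]);L=np.linalg.norm(yv)/2;yv/=2*L
print('old rack',cen,L,'yaw',np.degrees(np.arctan2(-yv[0],yv[1])))
for k in(93,31,-31,-93):print((cen+yv*k/1000).round(4))
# parts top centres in both views
gs=lambda a:np.array(a)/3+[190,145]
# name, top px zoom, side px zoom (top face centre), z
for n,t,sd,z in(('cap',(460,93),(411,271),.030),('collar',(548,102),(395,308),.046),('wide',(635,124),(374,392),.036),('slim',(727,137),(352,468),.044)):
    print(n,ray('top',g(t),z).round(4),ray('side',gs(sd),z).round(4),tri(gs(sd),g(t)).round(4))
# corks side
hsv=cv2.cvtColor(s,cv2.COLOR_BGR2HSV);m=cv2.inRange(hsv,(3,60,60),(20,255,255));m2=np.zeros_like(m);m2[155:225,225:302]=255;m&=m2
m=cv2.morphologyEx(m,cv2.MORPH_CLOSE,np.ones((3,3)))
for c in cv2.findContours(m,0,2)[0]:
    if cv2.contourArea(c)>80:e=cv2.fitEllipse(c);print('cork side',np.round(e[0],1),np.round(e[1],1),ray('side',e[0],.014).round(4))
print(ctrl.observe()['ee_pos'])
from scipy.spatial.transform import Rotation as Ro
print(Ro.from_quat(ctrl.observe()['tool_rot']).as_matrix().round(3))
```

```text
[0.6599 0.2221 0.014 ]
[ 0.6102 -0.03    0.014 ]
[ 0.5338 -0.0155  0.014 ]
[0.5838 0.2361 0.014 ]
old rack [0.59691169 0.10318022 0.014     ] 0.25673994003027895 yaw -11.202884458933609
[0.615  0.1944 0.014 ]
[0.6029 0.1336 0.014 ]
[0.5909 0.0728 0.014 ]
[0.5788 0.012  0.014 ]
cap [0.6164 0.1941 0.03  ] [0.6155 0.1894 0.03  ] [0.6165 0.1939 0.0264]
collar [0.6057 0.1347 0.046 ] [0.6033 0.1362 0.046 ] [0.6043 0.1348 0.0475]
wide [0.5908 0.0736 0.036 ] [0.5911 0.0764 0.036 ] [0.5907 0.0741 0.0383]
slim [0.579  0.0122 0.044 ] [0.5788 0.0131 0.044 ] [0.5788 0.0124 0.0448]
cork side [250.8 211.4] [12.9 23.5] [0.4615 0.2732 0.014 ]
cork side [262.2 195. ] [11.2 22.2] [0.4799 0.3332 0.014 ]
cork side [272.9 180.5] [10.  21.4] [0.4992 0.392  0.014 ]
cork side [282.5 167. ] [ 9.3 19.8] [0.5181 0.4521 0.014 ]
[ 0.26072223 -0.62221375  0.2306748 ]
[[-0.001  0.386 -0.922]
 [ 0.001 -0.922 -0.386]
 [-1.    -0.001  0.   ]]
```

Run:
```python
from h import *
for n in('side','top'):
    print(n,'cam',(-np.array(ctrl.camera_params(n)['R']).T@ctrl.camera_params(n)['t']).round(3))
    for X in((.261,-.622,.231),(.261,-.622,.4),(0,0,0),(0,0,.4),(.58,.012,.2),(.58,.012,.5),(.518,.449,.1),(.518,.449,.2)):print(n,X,proj(n,X).round())
# vise base corners in top at z=0.02
for p in((373,277),(453,303),(438,360),(358,335)):print('vise',ray('top',p,.01).round(3))
# vise feature: black screw knob top view (366,308), jaws (435,330)
im=cv2.imread('pics/top0.png');cv2.imwrite('pics/tv.png',cv2.resize(im[220:420,240:560],None,fx=2.5,fy=2.5,interpolation=cv2.INTER_CUBIC))
s=cv2.imread('pics/side0.png');cv2.imwrite('pics/sv.png',cv2.resize(s[60:360,0:300],None,fx=2,fy=2,interpolation=cv2.INTER_CUBIC))
```

```text
side cam [ 0.554 -0.446  0.57 ]
side (0.261, -0.622, 0.231) [-1472.  2272.]
side (0.261, -0.622, 0.4) [ 5365. -3584.]
side (0, 0, 0) [-49. 307.]
side (0, 0, 0.4) [-214.   60.]
side (0.58, 0.012, 0.2) [314. 224.]
side (0.58, 0.012, 0.5) [335. -30.]
side (0.518, 0.449, 0.1) [283. 135.]
side (0.518, 0.449, 0.2) [284.  93.]
top cam [0.451 0.237 0.887]
top (0.261, -0.622, 0.231) [933. 393.]
top (0.261, -0.622, 0.4) [1164.  438.]
top (0, 0, 0) [417. 526.]
top (0, 0, 0.4) [547. 760.]
top (0.58, 0.012, 0.2) [430. 167.]
top (0.58, 0.012, 0.5) [548.  95.]
top (0.518, 0.449, 0.1) [136. 224.]
top (0.518, 0.449, 0.2) [117. 218.]
vise [0.422 0.06  0.01 ]
vise [ 0.373 -0.079  0.01 ]
vise [ 0.276 -0.047  0.01 ]
vise [0.323 0.09  0.01 ]
```

View pics/tv.png

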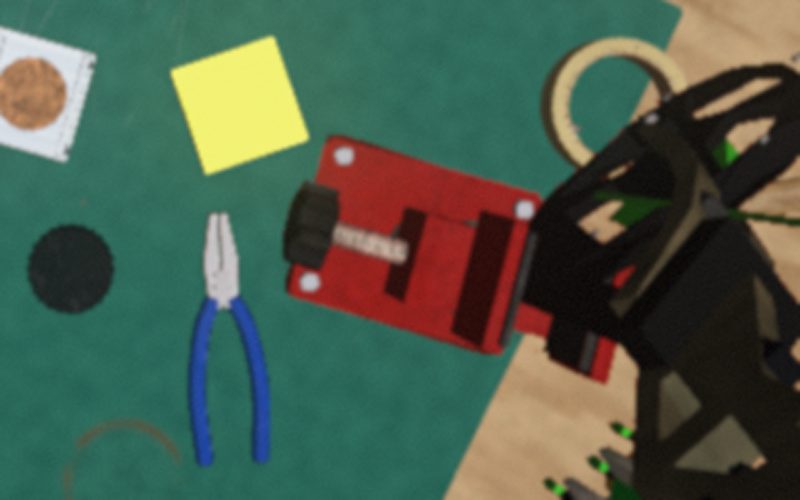

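View pics/sv.png

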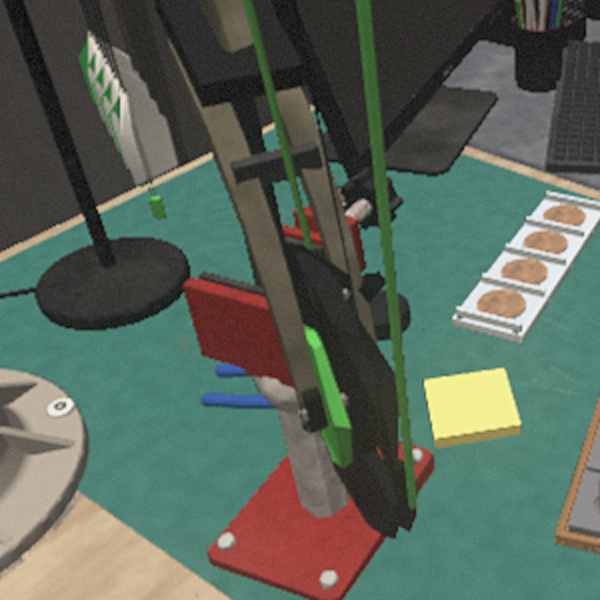

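Run:
```python
from h import *
for p in((200,322),(160,260),(120,80),(135,230)):
  for z in(0,.05,.1,.15,.2,.25,.3,.35,.4):
    X=ray('side',p,z);print(p,X.round(3),proj('top',X).round())
```

```text
(200, 322) [ 0.41  -0.004  0.   ] [408. 283.]
(200, 322) [ 0.423 -0.043  0.05 ] [439. 276.]
(200, 322) [ 0.435 -0.081  0.1  ] [473. 268.]
(200, 322) [ 0.448 -0.12   0.15 ] [512. 259.]
(200, 322) [ 0.46  -0.159  0.2  ] [557. 249.]
(200, 322) [ 0.473 -0.198  0.25 ] [608. 237.]
(200, 322) [ 0.486 -0.237  0.3  ] [667. 224.]
(200, 322) [ 0.498 -0.276  0.35 ] [737. 208.]
(200, 322) [ 0.511 -0.315  0.4  ] [820. 189.]
(160, 260) [0.308 0.132 0.   ] [334. 343.]
(160, 260) [0.33  0.081 0.05 ] [368. 334.]
(160, 260) [0.351 0.03  0.1  ] [405. 324.]
(160, 260) [ 0.373 -0.021  0.15 ] [448. 312.]
(160, 260) [ 0.395 -0.071  0.2  ] [497. 299.]
(160, 260) [ 0.416 -0.122  0.25 ] [553. 283.]
(160, 260) [ 0.438 -0.173  0.3  ] [618. 266.]
(160, 260) [ 0.459 -0.223  0.35 ] [694. 245.]
(160, 260) [ 0.481 -0.274  0.4  ] [784. 220.]
(120, 80) [-0.065  0.99   0.   ] [-176.  587.]
(120, 80) [-0.01   0.864  0.05 ] [-121.  568.]
(120, 80) [0.044 0.738 0.1  ] [-59. 547.]
(120, 80) [0.098 0.612 0.15 ] [ 10. 523.]
(120, 80) [0.153 0.485 0.2  ] [ 88. 496.]
(120, 80) [0.207 0.359 0.25 ] [177. 465.]
(120, 80) [0.261 0.233 0.3  ] [279. 430.]
(120, 80) [0.315 0.107 0.35 ] [398. 389.]
(120, 80) [ 0.37  -0.019  0.4  ] [538. 340.]
(135, 230) [0.236 0.213 0.   ] [288. 387.]
(135, 230) [0.264 0.155 0.05 ] [324. 376.]
(135, 230) [0.291 0.097 0.1  ] [364. 364.]
(135, 230) [0.319 0.039 0.15 ] [410. 350.]
(135, 230) [ 0.347 -0.019  0.2  ] [461. 334.]
(135, 230) [ 0.375 -0.076  0.25 ] [520. 316.]
(135, 230) [ 0.403 -0.134  0.3  ] [588. 296.]
(135, 230) [ 0.431 -0.192  0.35 ] [668. 271.]
(135, 230) [ 0.459 -0.25   0.4  ] [763. 242.]
```

```bash
python3 -m handwheel '[[[0,0,0],[-30,0,0],85],[[0,0,0],[-40,0,0],85],[[0,0,0],[-40,0,0],85],[[0,0,0],[-10,0,0],85],[[0,0,0],[0,0,0],85]]'
python3 - <<'E'
from h import *
for n in('side','top'):cv2.imwrite(f'pics/{n}1.png',ctrl.camera(n))
a=np.hstack([cv2.absdiff(cv2.imread(f'pics/{n}1.png'),cv2.imread(f'pics/{n}0.png')) for n in('side','top')])
cv2.imwrite('pics/d.png',cv2.resize(a*3,(800,300)))
E
```

```text
t: 0.6
ee_pos: [0.261, -0.623, 0.3529]
tool_rot: [0.694, 0.138, -0.693, 0.14]
ft_force: [-0.3, 0.7, 0.4]
grip_width: 0.0848
```

View pics/d.png

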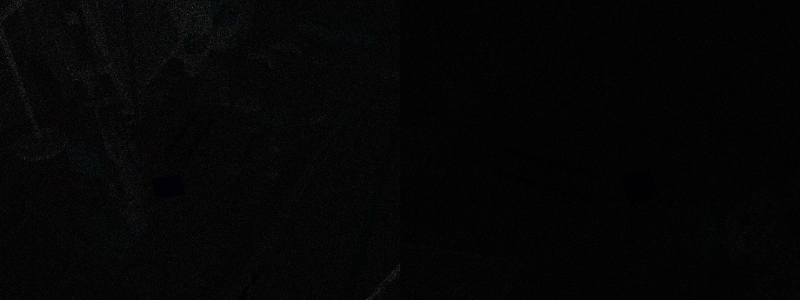

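View pics/side1.png

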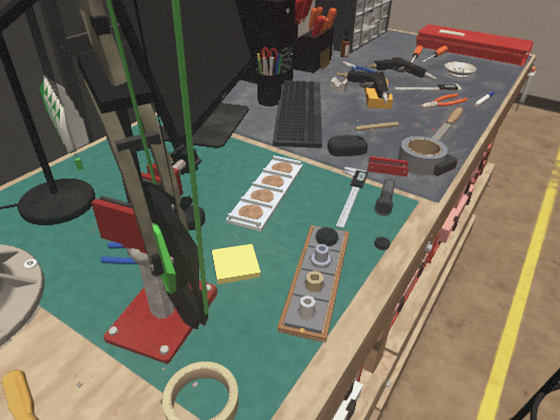

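Run:
```python
from h import *
f=lambda a:(255*(a/255.)**.5).astype(np.uint8)
s=cv2.imread('pics/side1.png');t=cv2.imread('pics/top1.png')
cv2.imwrite('pics/a.png',f(cv2.resize(s[0:200,0:260],(780,600),interpolation=cv2.INTER_CUBIC)))
cv2.imwrite('pics/b.png',f(cv2.resize(t[220:420,420:560],None,fx=3,fy=3,interpolation=cv2.INTER_CUBIC)))
print(ctrl.observe()['joints'])
```

```text
[ 1.01663359  0.3531016   0.08502358  1.45600235 -0.03024564  1.33548461
 -0.07042579]
```

View pics/a.png

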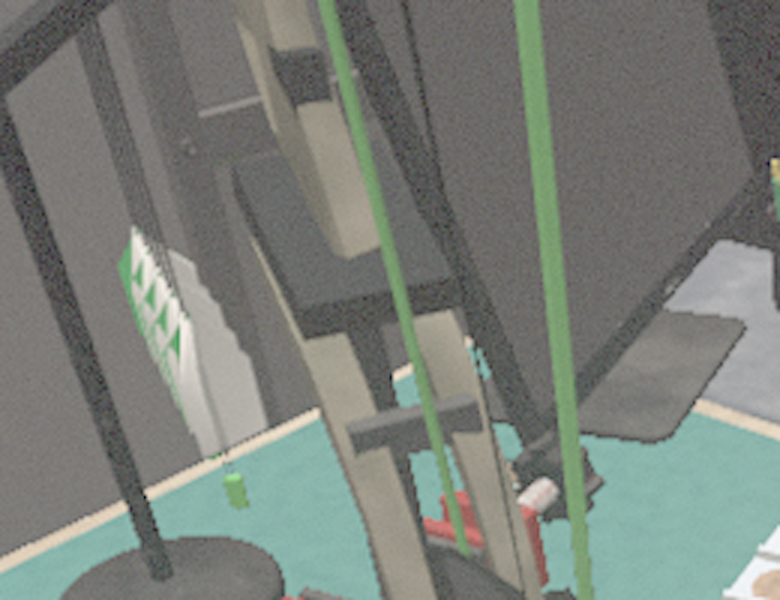

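View pics/b.png

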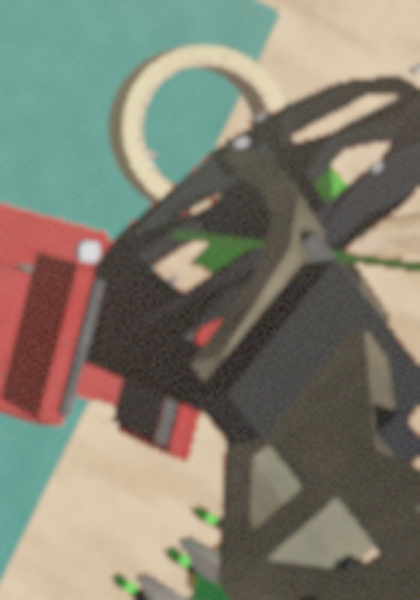

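Run:
```python
from h import *
def T(a,b,l):
    X=tri(a,b);print(l,X.round(3),'res',(proj('side',X)-a).round(1),(proj('top',X)-b).round(1))
T((155,102),(543,320),'blk A');T((155,102),(528,303),'blk A2');T((155,102),(498,367),'blk A3');T((100,112),(498,367),'blk B');T((100,112),(543,320),'B2')
for n in((488,392),(478,405),(461,415)):T((78,163),n,'nock')
T((205,320),(550,255),'tip');T((205,325),(500,268),'tip')
for z in(.3,.4,.5,.6,.7):print(z,ray('side',(95,0),z).round(3),ray('side',(180,0),z).round(3))
```

```text
blk A [ 0.396 -0.03   0.384] res [-9.7 -1.6] [-4.  -9.3]
blk A2 [ 0.404 -0.022  0.379] res [0.3 0. ] [0.1 0.3]
blk A3 [0.364 0.016 0.367] res [-23.3  -5.2] [ -9.7 -25. ]
blk B [0.334 0.001 0.354] res [2.4 0.5] [1.2 2.3]
B2 [ 0.371 -0.046  0.375] res [17.1  2.6] [ 8.3 14.7]
nock [ 0.295 -0.011  0.294] res [0. 0.] [0. 0.]
nock [0.283 0.    0.287] res [-4.  -0.7] [-1.9 -3.8]
nock [0.271 0.018 0.276] res [-5.4 -1. ] [-2.5 -5.3]
tip [ 0.458 -0.152  0.193] res [-5.4  0.1] [-1.2 -3.9]
tip [ 0.442 -0.109  0.129] res [-6.2  0.1] [-1.4 -4.8]
0.3 [0.011 0.765 0.3  ] [0.225 0.796 0.3  ]
0.4 [0.212 0.316 0.4  ] [0.347 0.335 0.4  ]
0.5 [ 0.414 -0.133  0.5  ] [ 0.469 -0.126  0.5  ]
0.6 [ 0.615 -0.583  0.6  ] [ 0.591 -0.586  0.6  ]
0.7 [ 0.816 -1.032  0.7  ] [ 0.713 -1.047  0.7  ]
```

The black and beige object with green cords doesn't move with the arm, so it is a fixed obstacle near (0.37–0.46, -0.15–0, 0.2–0.47+). I'll swing past it high and outside it.

```bash
python3 -m handwheel '[[[0,0,0],[-40,-20,0],40],[[0,0,0],[-40,-20,0],40],[[0,0,0],[-30,-20,0],40],[[0,0,0],[0,-10,0],40],[[0,0,0],[0,0,0],40]]'; python3 -m handwheel '[[[-0.05,0,0],[0,-1,-30],40],[[-0.05,0,0],[0,-1,-30],40],[[-0.05,0,0],[0,-1,-30],40],[[-0.05,0,0],[0,-1,-30],40],[[0,0,0],[0,0,0],40]]'
python3 - <<'E'
from h import *
from scipy.spatial.transform import Rotation as Ro
o=ctrl.observe();p=o['ee_pos'];R=Ro.from_quat(o['tool_rot']).as_matrix()
print(p,np.hypot(p[0],p[1]),np.degrees(np.arctan2(p[1],p[0])),R.round(3),o['joints'])
E
```

```text
t: 1.2
ee_pos: [0.2334, -0.5572, 0.4607]
tool_rot: [-0.693, -0.14, 0.693, -0.139]
ft_force: [0.4, 0.1, -0.1]
grip_width: 0.0399
t: 1.7
ee_pos: [0.3428, -0.4974, 0.4583]
tool_rot: [0.675, 0.212, -0.675, 0.209]
ft_force: [-0.6, -0.1, 0.8]
grip_width: 0.0399
[ 0.34280234 -0.49740517  0.45834518] 0.6040905097656596 -55.426115486024216 [[-0.001  0.568 -0.823]
 [ 0.004 -0.823 -0.568]
 [-1.    -0.004 -0.001]] [ 8.72129225e-01  1.99134013e-01 -1.27050808e-02  1.43149419e+00
  7.19126619e-04  1.51494148e+00 -1.06701412e-01]
```

```bash
python3 -m handwheel '[[[-0.06,0,0],[0,0,-36],40],[[-0.06,0,0],[0,0,-36],40],[[-0.06,0,0],[0,0,-36],40],[[-0.06,0,0],[0,0,-36],40],[[-0.06,0,0],[0,0,-36],40]]'; python3 -m handwheel '[[[-0.05,0,0],[0,4,-30],40],[[-0.05,0,0],[0,4,-30],40],[[-0.05,0,0],[0,2,-30],40],[[-0.05,0,0],[0,0,-30],40],[[-0.05,0,0],[0,0,-30],40]]'
python3 - <<'E'
from h import *
from scipy.spatial.transform import Rotation as Ro
o=ctrl.observe();p=o['ee_pos'];R=Ro.from_quat(o['tool_rot']).as_matrix()
print(p,np.hypot(p[0],p[1]),np.degrees(np.arctan2(p[1],p[0])),R.round(3),o['joints'])
for n in('side','top'):cv2.imwrite(f'pics/{n}2.png',ctrl.camera(n))
E
```

```text
t: 2.2
ee_pos: [0.4747, -0.3816, 0.4587]
tool_rot: [-0.636, -0.308, 0.638, -0.306]
ft_force: [0.7, -0.1, -0.0]
grip_width: 0.04
t: 2.7
ee_pos: [0.5638, -0.262, 0.4586]
tool_rot: [-0.593, -0.385, 0.594, -0.383]
ft_force: [-0.1, -0.2, -0.5]
grip_width: 0.0399
[ 0.56383661 -0.26196824  0.45859748] 0.621722668230866 -24.920396023750598 [[-0.003  0.912 -0.41 ]
 [ 0.002 -0.41  -0.912]
 [-1.    -0.004 -0.   ]] [ 0.53161579  0.24356688 -0.25698508  1.37906808  0.06064802  1.53023527
 -0.14337579]
```

View pics/side2.png

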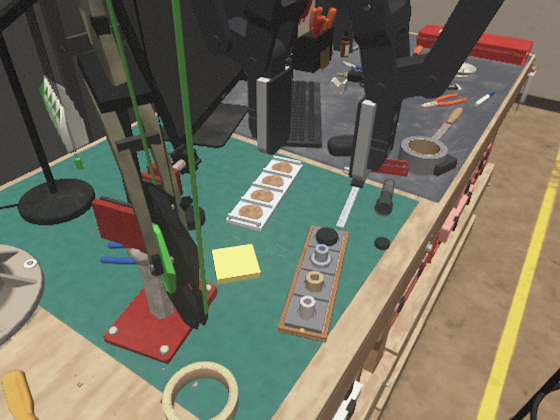

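View pics/top2.png

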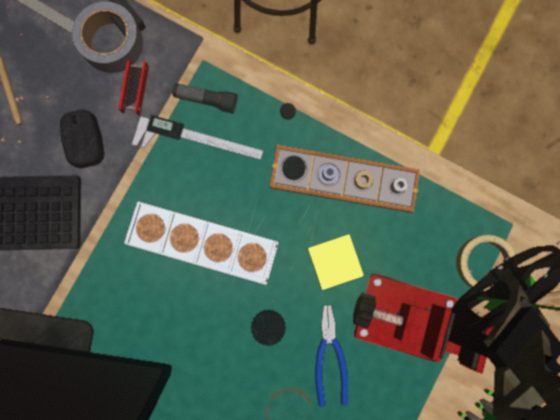

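```bash
cat > g.py <<'E'
import sys
from h import *
from scipy.spatial.transform import Rotation as Ro
def rel(x,y,z,yaw):
    o=ctrl.observe();p=o['ee_pos'];R=Ro.from_quat(o['tool_rot'])
    yw=np.radians(yaw);ty=np.array([np.cos(yw),np.sin(yw),0]);tx=np.array([0,0,-1.]);Rt=np.stack([tx,ty,np.cross(tx,ty)],1)
    d=np.array([x,y,z])-p
    print('turn',(R.inv()*Ro.from_matrix(Rt)).as_rotvec().round(3),'shift mm now-axes',(R.inv().apply(d)*1e3).round(1),'target-axes',(Rt.T@d*1e3).round(1))
    print('pos',p.round(4),'w',round(o['grip_width']*1e3,1),'F',o['ft_force'].round(1),'t',round(o['t'],2),'q',np.round(o['joints'],2))
if __name__=='__main__':rel(*map(float,sys.argv[1:]))
E
python3 -m handwheel '[[[-0.05,0,0],[0,4,-36],50],[[-0.05,0,0],[0,4,-36],50],[[-0.02,0,0],[0,0,-36],50],[[0,0,0],[0,0,-36],50],[[0,0,0],[0,0,-36],50]]'; python3 g.py .579 .0122 .12 -11.2
```

```text
t: 3.3
ee_pos: [0.6319, -0.0961, 0.4591]
tool_rot: [-0.57, -0.419, 0.571, -0.417]
ft_force: [0.3, 0.2, 0.2]
grip_width: 0.0501
turn [-0.11   0.     0.003] shift mm now-axes [339.3 -82.1 -87.5] target-axes [339.1 -72.9 -95.9]
pos [ 0.6319 -0.0961  0.4591] w 50.1 F [0.3 0.2 0.2] t 3.3 q [ 0.32  0.28 -0.36  1.33  0.1   1.55 -0.34]
```

```bash
python3 -m handwheel '[[[-0.06,0,0],[0,-14,-19],60],[[-0.05,0,0],[20,-15,-19],60],[[0,0,0],[40,-15,-19],60],[[0,0,0],[40,-15,-19],60],[[0,0,0],[40,-15,-19],60]]'; python3 -m handwheel '[[[0,0,0],[40,0,0],60],[[0,0,0],[40,0,0],60],[[0,0,0],[40,0,0],60],[[0,0,0],[40,0,0],60],[[0,0,0],[0,0,0],60]]'; python3 g.py .579 .0122 .12 -11.2;python3 - <<'E'
from h import *
for n in('side','top'):cv2.imwrite(f'pics/{n}3.png',ctrl.camera(n))
E
```

```text
t: 3.8
ee_pos: [0.5794, 0.0122, 0.3186]
tool_rot: [-0.546, -0.449, 0.547, -0.449]
ft_force: [1.8, 1.0, 0.3]
grip_width: 0.06
t: 4.3
ee_pos: [0.577, 0.0113, 0.1557]
tool_rot: [-0.543, -0.451, 0.549, -0.447]
ft_force: [-1.2, 0.1, -0.1]
grip_width: 0.0598
turn [0.002 0.002 0.009] shift mm now-axes [35.7  2.1 -1.4] target-axes [35.7  1.8 -1.3]
pos [0.577  0.0113 0.1557] w 59.8 F [-1.2  0.1 -0.1] t 4.3 q [ 0.21  0.38 -0.42  1.87  0.19  0.93 -0.49]
```

View pics/side3.png

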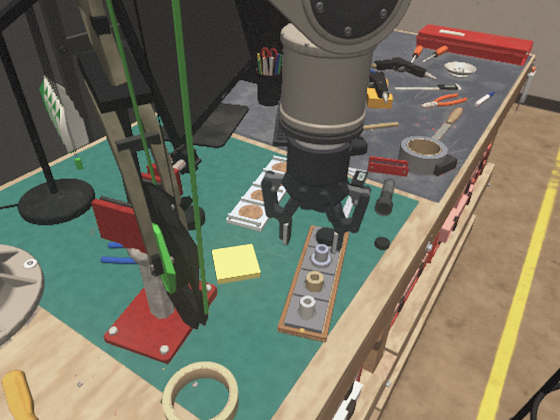

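View pics/top3.png

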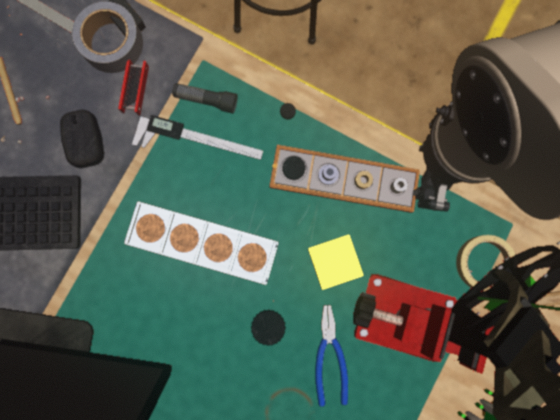

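```bash
python3 -m handwheel '[[[0,0,0],[30,2,-1],60],[[0,0,0],[30,0,0],60],[[0,0,0],[30,0,0],60],[[0,0,0],[10,0,0],50],[[0,0,0],[0,0,0],50]]'; python3 g.py .579 .0122 .021 -11.2;python3 - <<'E'
from h import *
cv2.imwrite('pics/s4.png',cv2.resize(ctrl.camera('side')[145:345,190:390],None,fx=3,fy=3))
E
```

```text
t: 4.9
ee_pos: [0.5833, 0.013, 0.0619]
tool_rot: [-0.546, -0.449, 0.546, -0.449]
ft_force: [0.0, -0.6, 0.1]
grip_width: 0.0502
turn [0.001 0.    0.   ] shift mm now-axes [40.9 -4.   1.6] target-axes [40.9 -4.   1.7]
pos [0.5833 0.013  0.0619] w 50.2 F [ 0.  -0.6  0.1] t 4.9 q [ 0.17  0.51 -0.38  1.93  0.27  0.75 -0.56]
```

View pics/s4.png

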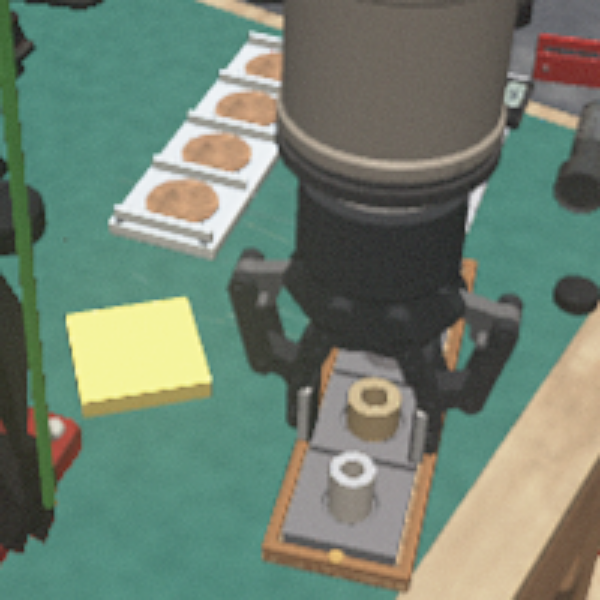

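```bash
python3 -m handwheel '[[[0,0,0],[15,-4,1.5],50],[[0,0,0],[15,0,0],50],[[0,0,0],[10,0,0],50],[[0,0,0],[0,0,0],50],[[0,0,0],[0,0,0],50]]'; python3 g.py .579 .0122 .021 -11.2;python3 - <<'E'
from h import *
cv2.imwrite('pics/s5.png',cv2.resize(ctrl.camera('side')[245:345,240:390],None,fx=5,fy=5))
E
```

```text
t: 5.45
ee_pos: [0.5791, 0.0127, 0.0216]
tool_rot: [0.546, 0.449, -0.546, 0.449]
ft_force: [-0.5, 0.7, -0.0]
grip_width: 0.0501
turn [ 0.002 -0.    -0.   ] shift mm now-axes [0.6 0.  0.5] target-axes [0.6 0.  0.5]
pos [0.5791 0.0127 0.0216] w 50.1 F [-0.5  0.7 -0. ] t 5.45 q [ 0.15  0.56 -0.36  1.95  0.3   0.68 -0.59]
```

View pics/s5.png

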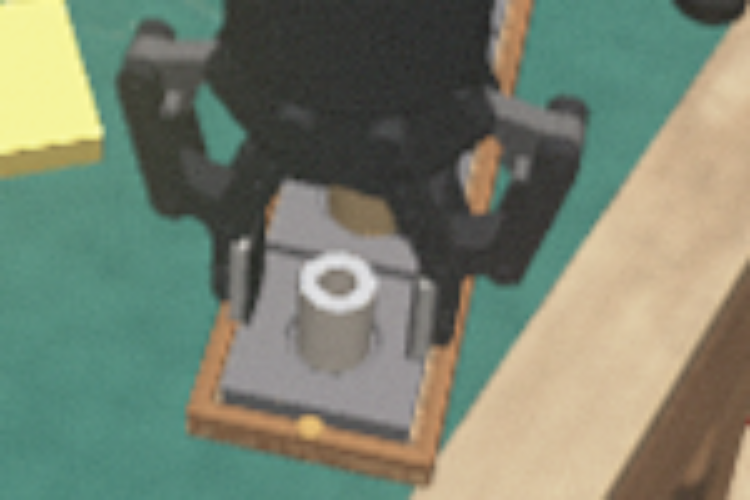

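The fingers straddle the slim bush, with the pads at x≈245 and 418 and the bush at 338. Closing now.

```bash
python3 -m handwheel '[[[0,0,0],[0,0,0],20],[[0,0,0],[0,0,0],20],[[0,0,0],[0,0,0],20],[[0,0,0],[0,0,0],20],[[0,0,0],[0,0,0],20]]'; python3 -m handwheel '[[[0,0,0],[-20,0,0],20],[[0,0,0],[-40,0,0],20],[[0,0,0],[-40,0,0],20],[[0,0,0],[0,0,0],20],[[0,0,0],[0,0,0],20]]';  python3 g.py .518 .450 .13 -17.4;python3 - <<'E'
from h import *
cv2.imwrite('pics/s6.png',cv2.resize(ctrl.camera('side')[145:345,190:390],None,fx=3,fy=3))
E
```

```text
t: 6.0
ee_pos: [0.579, 0.0125, 0.022]
tool_rot: [0.546, 0.449, -0.546, 0.449]
ft_force: [-1.3, -0.6, 6.7]
grip_width: 0.0219
t: 6.5
ee_pos: [0.5792, 0.0123, 0.1223]
tool_rot: [0.547, 0.449, -0.546, 0.45]
ft_force: [0.2, 0.0, -0.6]
grip_width: 0.0219
turn [ 0.109 -0.    -0.002] shift mm now-axes [  -7.9 -144.6 -417.6] target-axes [  -7.7 -189.3 -399.4]
pos [0.5792 0.0123 0.1223] w 21.9 F [ 0.2  0.  -0.6] t 6.5 q [ 0.2   0.42 -0.41  1.9   0.22  0.86 -0.52]
```

View pics/s6.png

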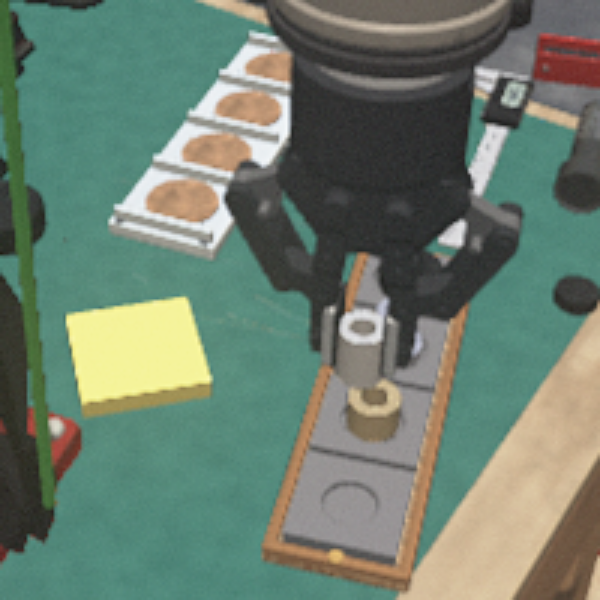

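Run:
```python
from h import *
def T(a,b,l):
    X=tri(a,b);print(l,X.round(3),'res',(proj('side',X)-a).round(1),(proj('top',X)-b).round(1))
T((182,140),(170,370),'mon low corner')
for p in((170,370),(95,420),(0,343),(92,320)):
  for z in(.05,.1,.2,.3,.4):
    X=ray('top',p,z);print(p,X.round(3),'side',proj('side',X).round())
f=lambda a:(255*(a/255.)**.5).astype(np.uint8)
t=cv2.imread('pics/top2.png');cv2.imwrite('pics/m.png',f(cv2.resize(t[290:420,0:200],None,fx=4,fy=4)))
```

```text
mon low corner [0.296 0.397 0.106] res [-1.9 -0.1] [-0.5 -2.7]
(170, 370) [0.281 0.407 0.05 ] side [178. 159.]
(170, 370) [0.291 0.397 0.1  ] side [178. 142.]
(170, 370) [0.311 0.377 0.2  ] side [179. 103.]
(170, 370) [0.331 0.357 0.3  ] side [181.  56.]
(170, 370) [0.352 0.336 0.4  ] side [183.  -0.]
(95, 420) [0.205 0.529 0.05 ] side [159. 133.]
(95, 420) [0.22  0.512 0.1  ] side [160. 118.]
(95, 420) [0.249 0.477 0.2  ] side [162.  83.]
(95, 420) [0.278 0.442 0.3  ] side [165.  41.]
(95, 420) [0.308 0.407 0.4  ] side [168. -10.]
(0, 343) [0.332 0.685 0.05 ] side [220. 109.]
(0, 343) [0.339 0.658 0.1  ] side [220.  95.]
(0, 343) [0.353 0.605 0.2  ] side [219.  65.]
(0, 343) [0.367 0.551 0.3  ] side [218.  28.]
(0, 343) [0.381 0.498 0.4  ] side [217. -18.]
(92, 320) [0.365 0.535 0.05 ] side [223. 134.]
(92, 320) [0.37  0.517 0.1  ] side [223. 119.]
(92, 320) [0.38  0.482 0.2  ] side [222.  85.]
(92, 320) [0.39  0.446 0.3  ] side [221.  43.]
(92, 320) [0.401 0.411 0.4  ] side [220.  -9.]
```

View pics/m.png

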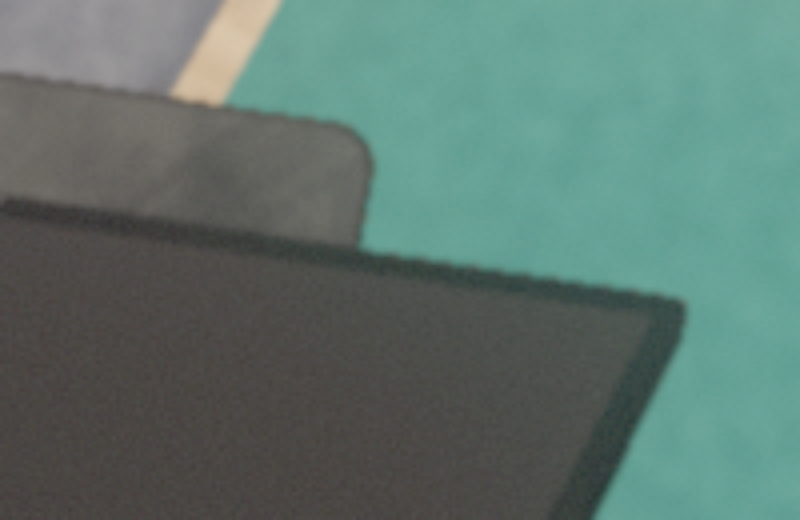

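Run:
```python
from h import *
for s in(.1,.2,.3,.4,.5):
    a=np.array((182-65*s,140-140*s));b=np.array((147,419));X=tri(a,b);print(s,X.round(3),np.linalg.norm(proj('side',X)-a).round(2))
for z in(.3,.4,.5):print(ray('side',(117,0),z))
```

```text
0.1 [0.253 0.429 0.126] 12.36
0.2 [0.255 0.42  0.162] 8.64
0.3 [0.257 0.41  0.196] 4.92
0.4 [0.259 0.401 0.228] 1.18
0.5 [0.261 0.392 0.259] 2.57
[0.06573541 0.77314284 0.3       ]
[0.24679903 0.32085604 0.4       ]
[ 0.42786264 -0.13143075  0.5       ]
```

```bash
python3 -m handwheel '[[[0.05,0,0],[-4,0,-15],20],[[0.059,0,0],[-4,-10,-30],20],[[0,0,0],[0,-19,-40],20],[[0,0,0],[0,-19,-40],20],[[0,0,0],[0,-19,-40],20]]';python3 -m handwheel '[[[0,0,0],[0,-19,-40],20],[[0,0,0],[0,-19,-40],20],[[0,0,0],[0,-19,-40],20],[[0,0,0],[0,-19,-40],20],[[0,0,0],[0,0,0],20]]'; python3 g.py .518 .450 .13 -17.4
```

```text
t: 7.05
ee_pos: [0.5594, 0.1915, 0.1278]
tool_rot: [-0.569, -0.419, 0.571, -0.418]
ft_force: [1.0, -0.2, -2.0]
grip_width: 0.0217
t: 7.55
ee_pos: [0.5321, 0.3726, 0.1278]
tool_rot: [-0.568, -0.422, 0.568, -0.42]
ft_force: [0.5, 0.4, -0.8]
grip_width: 0.0217
turn [ 0.008 -0.001  0.004] shift mm now-axes [ -2.  -36.1 -70. ] target-axes [ -2.2 -36.6 -69.7]
pos [0.5321 0.3726 0.1278] w 21.7 F [ 0.5  0.4 -0.8] t 7.55 q [-0.37  0.53 -0.45  1.73  0.27  0.95 -1.23]
```

```bash
python3 -m handwheel '[[[0.005,0,0],[0,-18,-35],20],[[0,0,0],[0,-18,-35],20],[[0,0,0],[0,0,0],20],[[0,0,0],[0,0,0],20],[[0,0,0],[0,0,0],20]]'; python3 g.py .518 .450 .0225 -17.4
python3 - <<'E'
from h import *
cv2.imwrite('pics/s7.png',cv2.resize(ctrl.camera('side')[95:245,190:340],None,fx=4,fy=4))
cv2.imwrite('pics/t7.png',cv2.resize(ctrl.camera('top')[180:300,90:290],None,fx=4,fy=4))
E
```

```text
t: 8.05
ee_pos: [0.5225, 0.4421, 0.1281]
tool_rot: [-0.57, -0.417, 0.572, -0.417]
ft_force: [0.0, -0.2, -0.6]
grip_width: 0.022
turn [-0.005  0.002  0.001] shift mm now-axes [105.5  -6.6  -6.4] target-axes [105.6  -6.7  -6.2]
pos [0.5225 0.4421 0.1281] w 22.0 F [ 0.  -0.2 -0.6] t 8.05 q [-0.48  0.58 -0.45  1.64  0.29  0.99 -1.33]
```

View pics/s7.png

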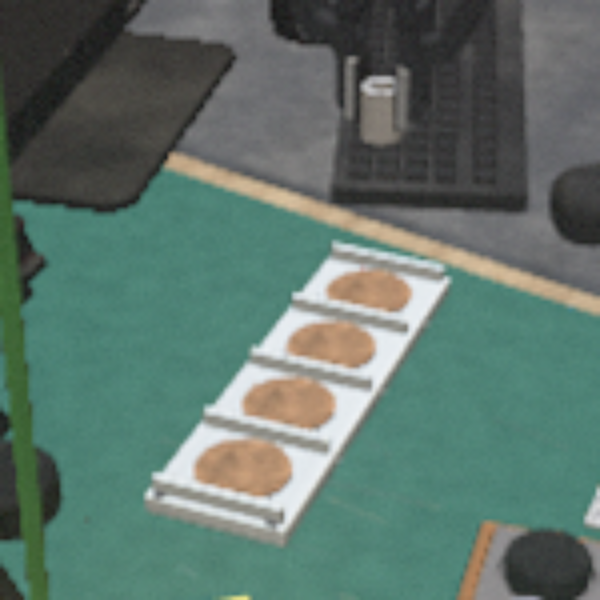

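View pics/t7.png

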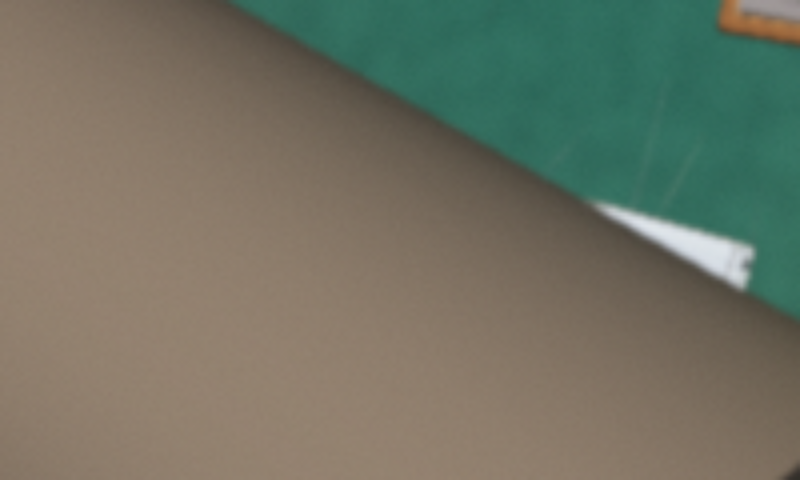

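```bash
python3 -m handwheel '[[[-0.005,0,0],[10,-7,-6],20],[[0,0,0],[30,0,0],20],[[0,0,0],[30,0,0],20],[[0,0,0],[15,0,0],20],[[0,0,0],[0,0,0],20]]'; python3 g.py .518 .450 .0225 -17.4
python3 - <<'E'
from h import *
cv2.imwrite('pics/s8.png',cv2.resize(ctrl.camera('side')[120:245,220:340],None,fx=4.8,fy=4.8))
E
```

```text
t: 8.65
ee_pos: [0.5165, 0.4502, 0.0419]
tool_rot: [-0.568, -0.419, 0.571, -0.419]
ft_force: [-0.6, -0.1, -1.3]
grip_width: 0.0216
turn [0.001 0.003 0.002] shift mm now-axes [19.4  1.5 -0.4] target-axes [19.4  1.5 -0.3]
pos [0.5165 0.4502 0.0419] w 21.6 F [-0.6 -0.1 -1.3] t 8.65 q [-0.52  0.68 -0.42  1.69  0.34  0.85 -1.38]
```

View pics/s8.png

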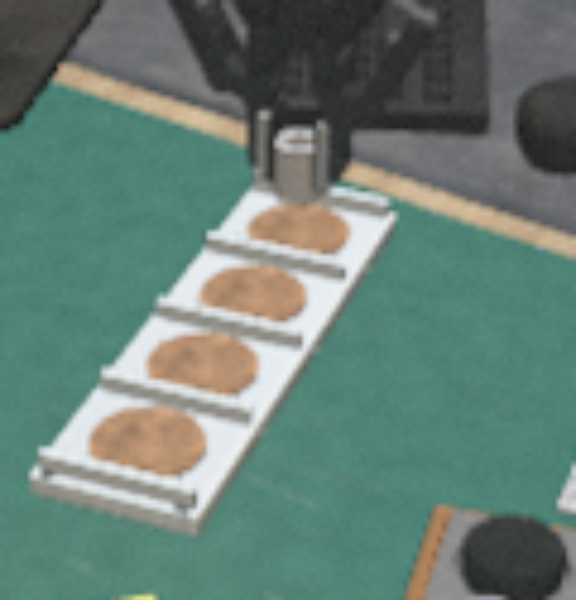

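```bash
python3 -m handwheel '[[[0,0,0],[8,1.5,0],20],[[0,0,0],[6,0,0],20],[[0,0,0],[4,0,0],20],[[0,0,0],[0,0,0],20],[[0,0,0],[0,0,0],20]]'; python3 g.py .518 .450 .0225 -17.4
python3 - <<'E'
from h import *
cv2.imwrite('pics/s9.png',cv2.resize(ctrl.camera('side')[120:245,220:340],None,fx=4.8,fy=4.8))
E
```

```text
t: 9.2
ee_pos: [0.5191, 0.4508, 0.0265]
tool_rot: [0.57, 0.419, -0.57, 0.419]
ft_force: [-0.1, 0.3, -1.5]
grip_width: 0.022
turn [ 0.001 -0.    -0.   ] shift mm now-axes [ 4.  -0.8  1.1] target-axes [ 4.  -0.8  1.1]
pos [0.5191 0.4508 0.0265] w 22.0 F [-0.1  0.3 -1.5] t 9.2 q [-0.52  0.7  -0.41  1.69  0.35  0.83 -1.39]
```

View pics/s9.png

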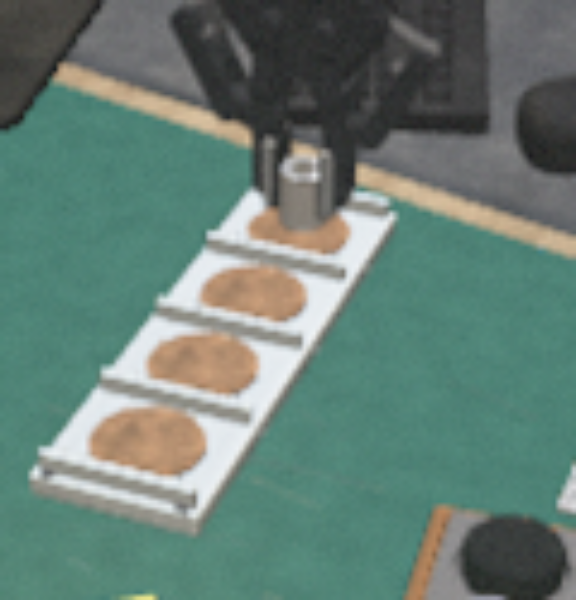

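```bash
python3 -m handwheel '[[[0,0,0],[2,-0.8,1],20],[[0,0,0],[1,0,0],20],[[0,0,0],[0.5,0,0],20],[[0,0,0],[0,0,0],20],[[0,0,0],[0,0,0],20]]'; python3 g.py .518 .450 .0225 -17.4
```

```text
t: 9.75
ee_pos: [0.518, 0.45, 0.0229]
tool_rot: [0.57, 0.419, -0.57, 0.419]
ft_force: [-0.4, -0.1, -1.4]
grip_width: 0.0222
turn [ 0.001 -0.     0.   ] shift mm now-axes [ 0.4 -0.1 -0. ] target-axes [ 0.4 -0.1 -0. ]
pos [0.518  0.45   0.0229] w 22.2 F [-0.4 -0.1 -1.4] t 9.75 q [-0.52  0.7  -0.41  1.69  0.36  0.82 -1.39]
```

```bash
python3 -m handwheel '[[[0,0,0],[0.8,0,0],20],[[0,0,0],[0,0,0],20],[[0,0,0],[0,0,0],50],[[0,0,0],[0,0,0],55],[[0,0,0],[0,0,0],55]]'; python3 -m handwheel '[[[0,0,0],[0,0,0],55],[[0,0,0],[-20,0,0],55],[[0,0,0],[-40,0,0],55],[[0,0,0],[-40,0,0],55],[[0,0,0],[0,0,0],55]]'; python3 g.py .591 .0735 .13 -11.2;  python3 - <<'E'
from h import *
cv2.imwrite('pics/s10.png',cv2.resize(ctrl.camera('side')[120:245,220:340],None,fx=4.8,fy=4.8))
E
```

```text
t: 10.25
ee_pos: [0.518, 0.45, 0.0221]
tool_rot: [0.57, 0.419, -0.57, 0.419]
ft_force: [0.2, -0.0, -0.1]
grip_width: 0.055
t: 10.75
ee_pos: [0.5199, 0.4522, 0.1279]
tool_rot: [0.573, 0.419, -0.567, 0.418]
ft_force: [0.4, 0.5, -0.9]
grip_width: 0.0553
turn [-0.108 -0.007 -0.004] shift mm now-axes [ -3.7 180.9 340.1] target-axes [ -2.1 143.3 357.6]
pos [0.5199 0.4522 0.1279] w 55.3 F [ 0.4  0.5 -0.9] t 10.75 q [-0.49  0.58 -0.45  1.64  0.29  0.98 -1.34]
```

View pics/s10.png

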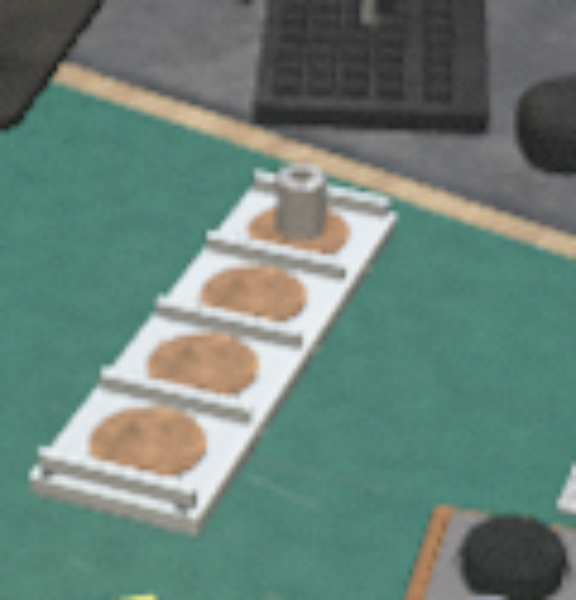

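The slim bush stands upright on the middle of the left-end pad. Next is the wide bush.

```bash
python3 -m handwheel '[[[-0.05,0,0],[0,15,20],55],[[-0.058,0,0],[0,16,38],55],[[0,0,0],[0,16,40],55],[[0,0,0],[0,16,40],55],[[0,0,0],[0,16,40],55]]';python3 -m handwheel '[[[0,0,0],[0,16,40],55],[[0,0,0],[0,16,40],55],[[0,0,0],[0,16,40],55],[[0,0,0],[0,0,0],55],[[0,0,0],[0,0,0],55]]'; python3 g.py .591 .0735 .022 -11.2
```

```text
t: 11.3
ee_pos: [0.5558, 0.2565, 0.121]
tool_rot: [-0.546, -0.449, 0.547, -0.449]
ft_force: [0.8, -0.0, 0.8]
grip_width: 0.0552
t: 11.8
ee_pos: [0.5798, 0.1302, 0.1212]
tool_rot: [-0.546, -0.448, 0.547, -0.448]
ft_force: [-0.4, 1.6, -0.7]
grip_width: 0.0553
turn [-0.002  0.001  0.001] shift mm now-axes [99.2 22.2 53.4] target-axes [99.2 22.  53.4]
pos [0.5798 0.1302 0.1212] w 55.3 F [-0.4  1.6 -0.7] t 11.8 q [ 0.03  0.45 -0.45  1.86  0.25  0.88 -0.74]
```

```bash
python3 -m handwheel '[[[0,0,0],[0,11,27],55],[[0,0,0],[0,11,26],55],[[0,0,0],[20,0,0],55],[[0,0,0],[25,0,0],55],[[0,0,0],[0,0,0],55]]'; python3 -m handwheel '[[[0,0,0],[0,0,0],55],[[0,0,0],[5,0,0],55],[[0,0,0],[5,0,0],55],[[0,0,0],[0,0,0],55],[[0,0,0],[0,0,0],55]]';python3 g.py .591 .0735 .022 -11.2
```

```text
t: 12.3
ee_pos: [0.5891, 0.0762, 0.074]
tool_rot: [-0.545, -0.45, 0.547, -0.448]
ft_force: [-0.8, 0.5, 0.4]
grip_width: 0.0555
t: 12.8
ee_pos: [0.5914, 0.0753, 0.0672]
tool_rot: [0.546, 0.449, -0.546, 0.449]
ft_force: [-0.4, 0.2, -0.5]
grip_width: 0.055
turn [ 0. -0. -0.] shift mm now-axes [45.2 -0.   1.9] target-axes [45.2 -0.   1.9]
pos [0.5914 0.0753 0.0672] w 55.0 F [-0.4  0.2 -0.5] t 12.8 q [ 0.09  0.52 -0.41  1.89  0.29  0.78 -0.68]
```

```bash
python3 -m handwheel '[[[0,0,0],[15,0,1.9],55],[[0,0,0],[15,0,0],55],[[0,0,0],[10,0,0],55],[[0,0,0],[5,0,0],55],[[0,0,0],[0,0,0],55]]';python3 - <<'E'
from h import *
cv2.imwrite('pics/s11.png',cv2.resize(ctrl.camera('side')[225:345,240:390],None,fx=5,fy=5))
E
python3 g.py .591 .0735 .022 -11.2
```

```text
t: 13.3
ee_pos: [0.5904, 0.0734, 0.021]
tool_rot: [-0.546, -0.449, 0.547, -0.449]
ft_force: [0.2, -0.5, -0.4]
grip_width: 0.0547
turn [0.001 0.    0.001] shift mm now-axes [-0.4  0.2  0. ] target-axes [-0.4  0.2  0. ]
pos [0.5908 0.0735 0.0216] w 55.2 F [0.1 0.6 1.1] t 13.35 q [ 0.07  0.59 -0.39  1.91  0.33  0.7  -0.71]
```

View pics/s11.png

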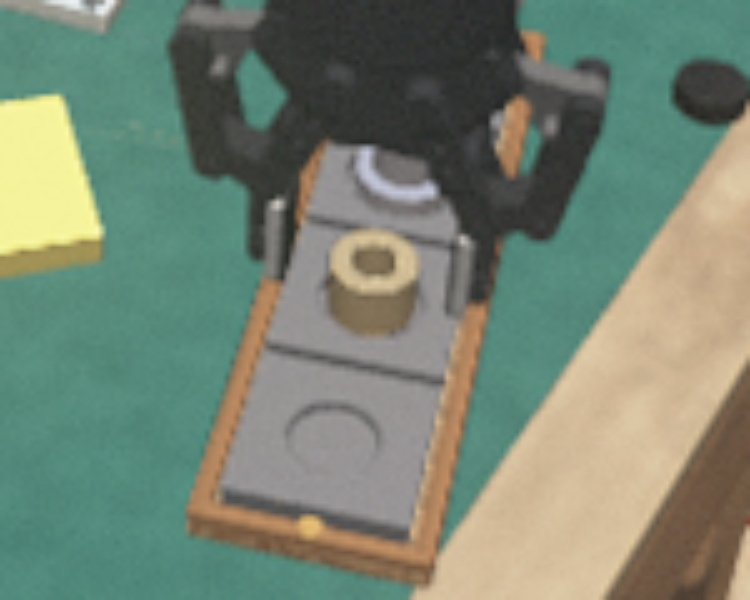

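The fingers straddle the tan bush, so I'll close and lift.

```bash
python3 -m handwheel '[[[0,0,0],[0,0,0],25],[[0,0,0],[0,0,0],25],[[0,0,0],[0,0,0],25],[[0,0,0],[0,0,0],25],[[0,0,0],[0,0,0],25]]'; python3 -m handwheel '[[[0,0,0],[-20,0,0],25],[[0,0,0],[-40,0,0],25],[[0,0,0],[-40,0,0],25],[[0,0,0],[0,0,0],25],[[0,0,0],[0,0,0],25]]';  python3 g.py .499 .391 .12 -17.4;python3 - <<'E'
from h import *
cv2.imwrite('pics/s12.png',cv2.resize(ctrl.camera('side')[145:345,190:390],None,fx=3,fy=3))
E
```

```text
t: 13.85
ee_pos: [0.5914, 0.0735, 0.0229]
tool_rot: [0.547, 0.449, -0.546, 0.449]
ft_force: [-1.8, 0.5, 5.9]
grip_width: 0.0271
t: 14.35
ee_pos: [0.5915, 0.0733, 0.1231]
tool_rot: [0.547, 0.448, -0.546, 0.449]
ft_force: [0.5, -0.9, -1.3]
grip_width: 0.0272
turn [ 0.108 -0.001 -0.002] shift mm now-axes [   2.9 -152.4 -293.7] target-axes [   3.1 -183.3 -275.5]
pos [0.5915 0.0733 0.1231] w 27.2 F [ 0.5 -0.9 -1.3] t 14.35 q [ 0.12  0.45 -0.44  1.86  0.24  0.88 -0.64]
```

View pics/s12.png

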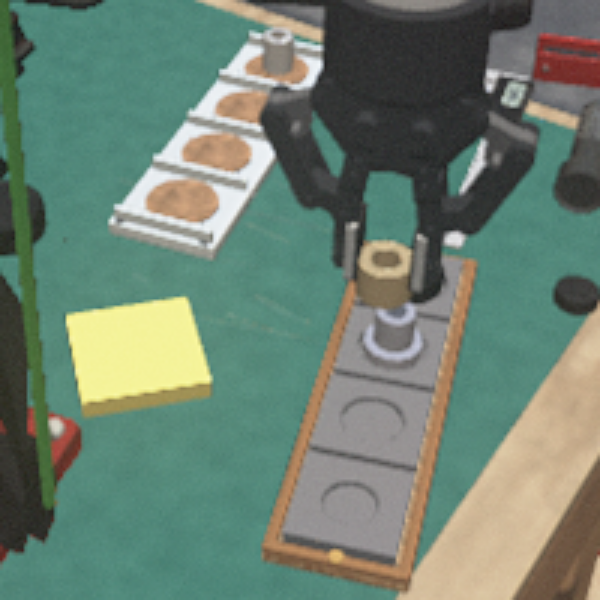

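```bash
python3 -m handwheel '[[[0.05,0,0],[0,-15,-20],25],[[0.058,0,0],[0,-26,-35],25],[[0,0,0],[0,-26,-40],25],[[0,0,0],[0,-26,-40],25],[[0,0,0],[0,-26,-40],25]]';python3 -m handwheel '[[[0,0,0],[0,-26,-40],25],[[0,0,0],[0,-26,-40],25],[[0,0,0],[0,0,0],25],[[0,0,0],[0,0,0],25],[[0,0,0],[0,0,0],25]]'; python3 g.py .499 .391 .022 -17.4
```

```text
t: 14.9
ee_pos: [0.5234, 0.2752, 0.1207]
tool_rot: [-0.569, -0.419, 0.57, -0.419]
ft_force: [1.0, -0.3, -1.4]
grip_width: 0.0271
t: 15.4
ee_pos: [0.499, 0.3646, 0.1209]
tool_rot: [-0.569, -0.418, 0.571, -0.419]
ft_force: [0.6, -1.2, -0.6]
grip_width: 0.0271
turn [-0.     0.002  0.001] shift mm now-axes [ 98.8  -7.8 -25.4] target-axes [ 98.9  -7.9 -25.2]
pos [0.499  0.3646 0.1209] w 27.1 F [ 0.6 -1.2 -0.6] t 15.4 q [-0.37  0.49 -0.47  1.81  0.28  0.91 -1.27]
```

```bash
python3 -m handwheel '[[[0,0,0],[0,-8,-25],25],[[0,0,0],[30,0,0],25],[[0,0,0],[30,0,0],25],[[0,0,0],[10,0,0],25],[[0,0,0],[0,0,0],25]]'; python3 -m handwheel '[[[0,0,0],[5,0,0],25],[[0,0,0],[3,0,0],25],[[0,0,0],[0,0,0],25],[[0,0,0],[0,0,0],25],[[0,0,0],[0,0,0],25]]';python3 g.py .499 .391 .0228 -17.4
python3 - <<'E'
from h import *
cv2.imwrite('pics/s13.png',cv2.resize(ctrl.camera('side')[120:245,220:340],None,fx=4.8,fy=4.8))
E
```

```text
t: 15.9
ee_pos: [0.4987, 0.3903, 0.0506]
tool_rot: [-0.569, -0.418, 0.571, -0.419]
ft_force: [0.1, 0.5, -0.0]
grip_width: 0.0269
t: 16.4
ee_pos: [0.499, 0.3923, 0.0445]
tool_rot: [0.57, 0.419, -0.57, 0.419]
ft_force: [-0.5, -0.0, -0.9]
grip_width: 0.0272
turn [ 0.001 -0.001 -0.   ] shift mm now-axes [21.7  0.4  1.2] target-axes [21.7  0.4  1.2]
pos [0.499  0.3923 0.0445] w 27.2 F [-0.5 -0.  -0.9] t 16.4 q [-0.44  0.61 -0.44  1.81  0.35  0.79 -1.36]
```

View pics/s13.png

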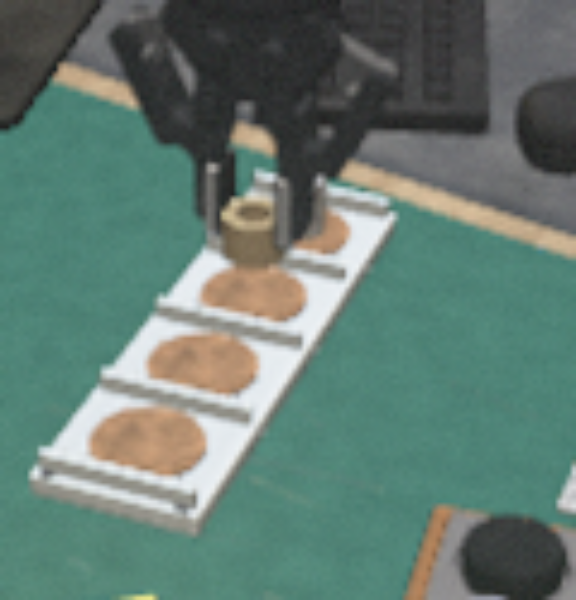

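```bash
python3 -m handwheel '[[[0,0,0],[8,0.4,1.2],25],[[0,0,0],[8,0,0],25],[[0,0,0],[4.5,0,0],25],[[0,0,0],[0.5,0,0],25],[[0,0,0],[0,0,0],25]]';python3 g.py .499 .391 .0228 -17.4
python3 - <<'E'
from h import *
cv2.imwrite('pics/s14.png',cv2.resize(ctrl.camera('side')[120:245,220:340],None,fx=4.8,fy=4.8))
E
```

```text
t: 16.95
ee_pos: [0.4986, 0.3905, 0.0229]
tool_rot: [-0.569, -0.419, 0.57, -0.419]
ft_force: [-2.5, -3.9, 9.2]
grip_width: 0.027
turn [0.001 0.001 0.   ] shift mm now-axes [ 0.1  0.3 -0.6] target-axes [ 0.1  0.3 -0.6]
pos [0.4986 0.3905 0.0229] w 27.0 F [-2.5 -3.9  9.2] t 16.95 q [-0.45  0.64 -0.42  1.82  0.36  0.76 -1.37]
```

View pics/s14.png

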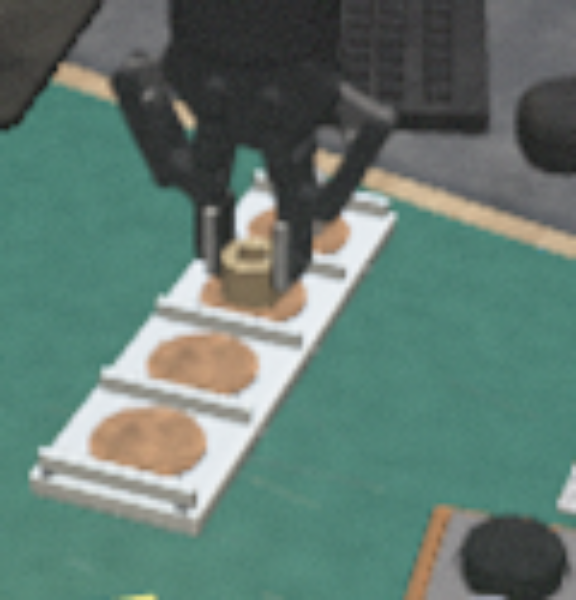

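```bash
python3 -m handwheel '[[[0,0,0],[0,0,0],50],[[0,0,0],[0,0,0],55],[[0,0,0],[0,0,0],55],[[0,0,0],[-20,0,0],55],[[0,0,0],[-40,0,0],55]]';python3 -m handwheel '[[[0,0,0],[-40,0,0],55],[[0,0,0],[-10,0,0],55],[[-0.05,0,0],[0,15,10],55],[[-0.058,0,0],[0,25,20],55],[[0,0,0],[0,25,30],55]]'; python3 g.py .6035 .134 .13 -11.2;  python3 - <<'E'
from h import *
cv2.imwrite('pics/s15.png',cv2.resize(ctrl.camera('side')[120:245,220:340],None,fx=4.8,fy=4.8))
E
```

```text
t: 17.5
ee_pos: [0.4974, 0.3897, 0.0809]
tool_rot: [-0.568, -0.419, 0.571, -0.419]
ft_force: [0.5, -0.1, 0.5]
grip_width: 0.0552
t: 18.0
ee_pos: [0.5481, 0.3175, 0.1329]
tool_rot: [0.545, 0.45, -0.545, 0.45]
ft_force: [1.4, -0.3, -0.1]
grip_width: 0.0551
turn [ 0.005 -0.001  0.   ] shift mm now-axes [  2.7  89.1 169.7] target-axes [  2.9  90.  169.2]
pos [0.5481 0.3175 0.1329] w 55.1 F [ 1.4 -0.3 -0.1] t 18.0 q [-0.26  0.5  -0.49  1.77  0.28  0.94 -1.05]
```

View pics/s15.png

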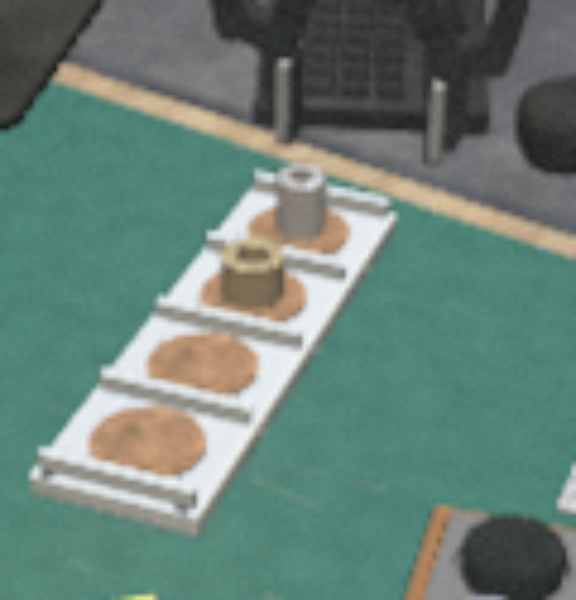

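```bash
python3 -m handwheel '[[[0,0,0],[0,22,40],55],[[0,0,0],[0,22,40],55],[[0,0,0],[0,22,40],55],[[0,0,0],[0,20,38],55],[[0,0,0],[0,4,10],55]]';python3 -m handwheel '[[[0,0,0],[0,0,0],55],[[0,0,0],[25,0,0],55],[[0,0,0],[20,0,0],55],[[0,0,0],[0,0,0],55],[[0,0,0],[0,0,0],55]]'; python3 g.py .604 .1345 .027 -11.2
```

```text
t: 18.55
ee_pos: [0.6052, 0.1287, 0.1324]
tool_rot: [-0.547, -0.447, 0.548, -0.448]
ft_force: [0.3, -0.1, 1.1]
grip_width: 0.0545
t: 19.05
ee_pos: [0.6034, 0.1362, 0.0882]
tool_rot: [-0.546, -0.45, 0.546, -0.449]
ft_force: [1.2, 0.3, -0.6]
grip_width: 0.0554
turn [ 0.002 -0.     0.001] shift mm now-axes [61.2  0.9  1.6] target-axes [61.2  0.9  1.6]
pos [0.6034 0.1362 0.0882] w 55.4 F [ 1.2  0.3 -0.6] t 19.05 q [ 0.01  0.53 -0.44  1.83  0.29  0.85 -0.77]
```

```bash
python3 -m handwheel '[[[0,0,0],[20,0.9,1.6],55],[[0,0,0],[20,0,0],55],[[0,0,0],[15,0,0],50],[[0,0,0],[4,0,0],50],[[0,0,0],[0,0,0],50]]';python3 g.py .604 .1345 .029 -11.2;python3 - <<'E'
from h import *
cv2.imwrite('pics/s16.png',cv2.resize(ctrl.camera('side')[205:325,250:400],None,fx=5,fy=5))
E
```

```text
t: 19.55
ee_pos: [0.6044, 0.1334, 0.0292]
tool_rot: [-0.546, -0.449, 0.546, -0.449]
ft_force: [0.7, -0.3, 0.2]
grip_width: 0.0501
turn [ 0.001 -0.     0.   ] shift mm now-axes [ 0.2 -0.6 -1. ] target-axes [ 0.2 -0.6 -1. ]
pos [0.6044 0.1334 0.0292] w 50.1 F [ 0.7 -0.3  0.2] t 19.55 q [-0.01  0.61 -0.41  1.86  0.34  0.75 -0.8 ]
```

View pics/s16.png

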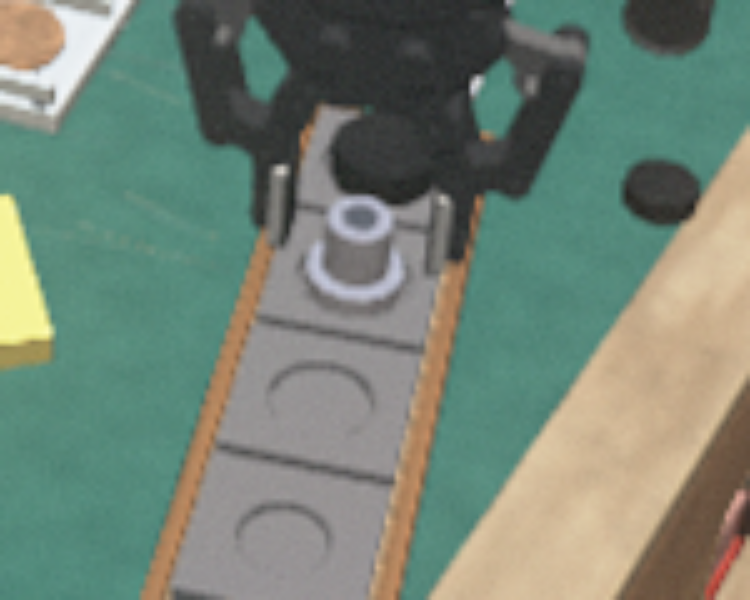

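The fingers straddle the hub. Closing, then lifting.

```bash
python3 -m handwheel '[[[0,0,0],[0,-0.5,-0.5],20],[[0,0,0],[0,0,0],20],[[0,0,0],[0,0,0],20],[[0,0,0],[0,0,0],20],[[0,0,0],[0,0,0],20]]'; python3 g.py .604 .1345 .029 -11.2; python3 -m handwheel '[[[0,0,0],[-20,0,0],20],[[0,0,0],[-40,0,0],20],[[0,0,0],[-40,0,0],20],[[0,0,0],[0,0,0],20],[[0,0,0],[0,0,0],20]]';  python3 g.py .480 .332 .125 -17.4;python3 - <<'E'
from h import *
cv2.imwrite('pics/s17.png',cv2.resize(ctrl.camera('side')[145:345,190:390],None,fx=3,fy=3))
E
```

```text
t: 20.1
ee_pos: [0.6045, 0.1338, 0.0302]
tool_rot: [0.547, 0.449, -0.546, 0.449]
ft_force: [-2.1, -0.0, 8.0]
grip_width: 0.0209
turn [ 0.    -0.001 -0.001] shift mm now-axes [ 1.2 -0.6 -0.6] target-axes [ 1.2 -0.6 -0.6]
pos [0.6045 0.1338 0.0302] w 20.9 F [-2.1 -0.   8. ] t 20.1 q [-0.01  0.61 -0.41  1.86  0.34  0.75 -0.8 ]
t: 20.6
ee_pos: [0.6045, 0.1335, 0.1302]
tool_rot: [0.547, 0.448, -0.546, 0.449]
ft_force: [-1.0, 0.1, -0.7]
grip_width: 0.0207
turn [ 0.108 -0.001 -0.002] shift mm now-axes [   5.  -160.7 -170.6] target-axes [   5.2 -178.2 -152.2]
pos [0.6045 0.1335 0.1302] w 20.7 F [-1.   0.1 -0.7] t 20.6 q [ 0.03  0.48 -0.46  1.8   0.26  0.92 -0.74]
```

View pics/s17.png

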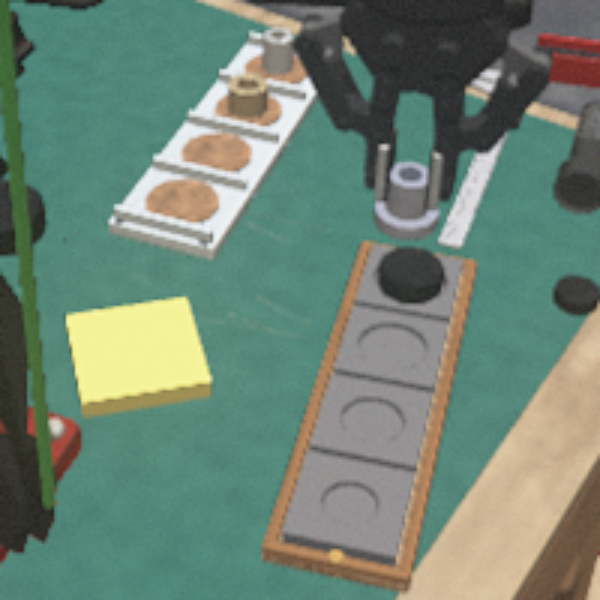

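```bash
python3 -m handwheel '[[[0.05,0,0],[0,-20,-12],20],[[0.058,0,0],[0,-32,-28],20],[[0,0,0],[0,-32,-28],20],[[0,0,0],[0,-32,-28],20],[[0,0,0],[0,-32,-28],20]]';python3 -m handwheel '[[[0,0,0],[0,-30,-28],20],[[0,0,0],[0,0,0],20],[[0,0,0],[0,0,0],20],[[0,0,0],[30,0,0],20],[[0,0,0],[0,0,0],20]]'; python3 g.py .480 .332 .0302 -17.4
```

```text
t: 21.15
ee_pos: [0.4942, 0.2937, 0.1277]
tool_rot: [-0.569, -0.419, 0.571, -0.419]
ft_force: [0.9, 0.0, -0.9]
grip_width: 0.0211
t: 21.65
ee_pos: [0.4746, 0.3259, 0.0957]
tool_rot: [-0.568, -0.418, 0.572, -0.419]
ft_force: [-0.7, -2.1, -0.6]
grip_width: 0.0211
turn [-0.001  0.005  0.003] shift mm now-axes [65.4  3.5 -7.7] target-axes [65.5  3.3 -7.4]
pos [0.4746 0.3259 0.0957] w 21.1 F [-0.7 -2.1 -0.6] t 21.65 q [-0.33  0.47 -0.49  1.92  0.29  0.83 -1.27]
```

```bash
python3 -m handwheel '[[[0,0,0],[0,0,-6],20],[[0,0,0],[20,0,0],20],[[0,0,0],[20,0,0],20],[[0,0,0],[0,0,0],20],[[0,0,0],[0,0,0],20]]'; python3 g.py .480 .332 .0302 -17.4
python3 - <<'E'
from h import *
cv2.imwrite('pics/s18.png',cv2.resize(ctrl.camera('side')[120:245,220:340],None,fx=4.8,fy=4.8))
E
```

```text
t: 22.15
ee_pos: [0.4779, 0.3346, 0.06]
tool_rot: [0.57, 0.419, -0.57, 0.419]
ft_force: [0.1, -0.7, -1.6]
grip_width: 0.0211
turn [ 0. -0. -0.] shift mm now-axes [29.8  2.8  1.8] target-axes [29.8  2.8  1.8]
pos [0.4779 0.3346 0.06  ] w 21.1 F [ 0.1 -0.7 -1.6] t 22.15 q [-0.36  0.53 -0.46  1.93  0.33  0.76 -1.31]
```

View pics/s18.png

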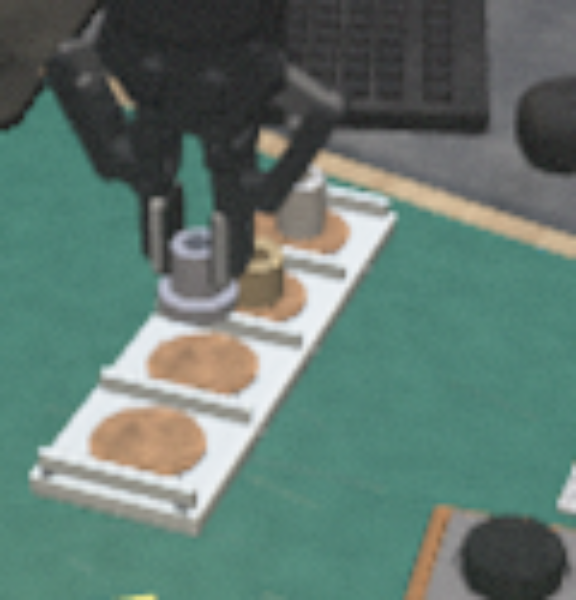

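```bash
python3 -m handwheel '[[[0,0,0],[10,2.8,1.8],20],[[0,0,0],[10,0,0],20],[[0,0,0],[6,0,0],20],[[0,0,0],[3,0,0],20],[[0,0,0],[0,0,0],20]]'; python3 -m handwheel '[[[0,0,0],[0.4,0,0],20],[[0,0,0],[0.4,0,0],20],[[0,0,0],[0,0,0],20],[[0,0,0],[0,0,0],20],[[0,0,0],[0,0,0],20]]';python3 g.py .480 .332 .0302 -17.4
python3 - <<'E'
from h import *
cv2.imwrite('pics/s19.png',cv2.resize(ctrl.camera('side')[120:245,220:340],None,fx=4.8,fy=4.8))
E
```

```text
t: 22.7
ee_pos: [0.4793, 0.3316, 0.0302]
tool_rot: [-0.569, -0.419, 0.57, -0.419]
ft_force: [-3.5, -2.8, 7.7]
grip_width: 0.021
t: 23.2
ee_pos: [0.4794, 0.3316, 0.0301]
tool_rot: [-0.57, -0.419, 0.57, -0.419]
ft_force: [-7.8, -6.7, 21.1]
grip_width: 0.021
turn [ 0.001  0.001 -0.   ] shift mm now-axes [-0.2  0.5 -0.5] target-axes [-0.1  0.5 -0.5]
pos [0.4794 0.3316 0.0301] w 21.0 F [-7.8 -6.7 21.1] t 23.2 q [-0.37  0.57 -0.44  1.94  0.36  0.71 -1.33]
```

View pics/s19.png

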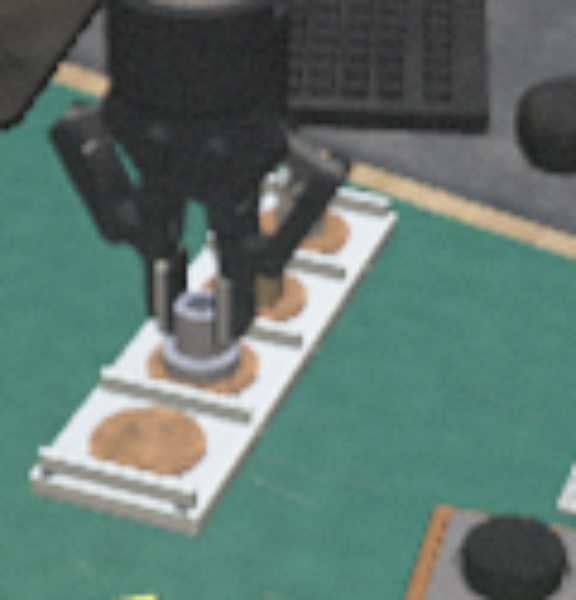

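```bash
python3 -m handwheel '[[[0,0,0],[-0.7,0,0],20],[[0,0,0],[0,0,0],45],[[0,0,0],[0,0,0],55],[[0,0,0],[0,0,0],55],[[0,0,0],[-20,0,0],60]]';python3 -m handwheel '[[[0,0,0],[-40,0,0],60],[[0,0,0],[-40,0,0],60],[[-0.05,0,0],[0,15,5],65],[[-0.058,0,0],[0,30,10],65],[[0,0,0],[0,30,25],65]]'; python3 g.py .6158 .1943 .13 -11.2;  python3 - <<'E'
from h import *
cv2.imwrite('pics/s20.png',cv2.resize(ctrl.camera('side')[120:245,220:340],None,fx=4.8,fy=4.8))
E
```

```text
t: 23.75
ee_pos: [0.4783, 0.3309, 0.0481]
tool_rot: [-0.568, -0.419, 0.571, -0.419]
ft_force: [0.5, 0.1, 0.1]
grip_width: 0.0603
t: 24.25
ee_pos: [0.5441, 0.2762, 0.1305]
tool_rot: [0.546, 0.451, -0.545, 0.45]
ft_force: [0.3, 0.0, 0.3]
grip_width: 0.0653
turn [ 0.005 -0.002 -0.001] shift mm now-axes [ 0.4 85.9 66.9] target-axes [ 0.5 86.3 66.4]
pos [0.5441 0.2762 0.1305] w 65.3 F [0.3 0.  0.3] t 24.25 q [-0.19  0.47 -0.5   1.82  0.28  0.92 -1.  ]
```

View pics/s20.png

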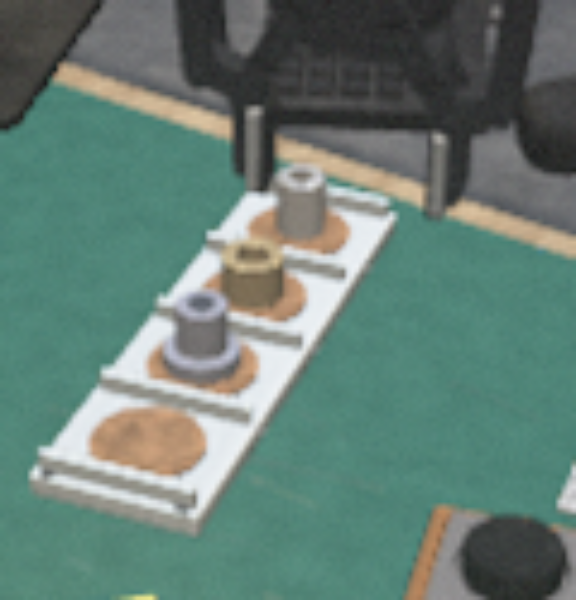

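```bash
python3 -m handwheel '[[[0,0,0],[0,29,22],65],[[0,0,0],[0,29,22],65],[[0,0,0],[0,28,22],65],[[0,0,0],[0,0,0],65],[[0,0,0],[20,0,0],65]]';python3 -m handwheel '[[[0,0,0],[30,0,0],65],[[0,0,0],[20,0,0],60],[[0,0,0],[5,0,0],60],[[0,0,0],[0,0,0],60],[[0,0,0],[0,0,0],60]]'; python3 g.py .6158 .1943 .019 -11.2;python3 - <<'E'
from h import *
cv2.imwrite('pics/s21.png',cv2.resize(ctrl.camera('side')[185:305,250:400],None,fx=5,fy=5))
E
```

```text
t: 24.8
ee_pos: [0.6169, 0.1931, 0.1116]
tool_rot: [0.548, 0.448, -0.546, 0.449]
ft_force: [-0.3, -0.2, 0.4]
grip_width: 0.0648
t: 25.3
ee_pos: [0.6155, 0.1941, 0.056]
tool_rot: [0.547, 0.449, -0.546, 0.449]
ft_force: [0.2, -0.1, -0.0]
grip_width: 0.0602
turn [ 0.001 -0.001 -0.001] shift mm now-axes [37.   0.2 -0.2] target-axes [37.   0.2 -0.3]
pos [0.6155 0.1941 0.056 ] w 60.2 F [ 0.2 -0.1 -0. ] t 25.3 q [-0.08  0.61 -0.44  1.78  0.34  0.82 -0.88]
```

View pics/s21.png

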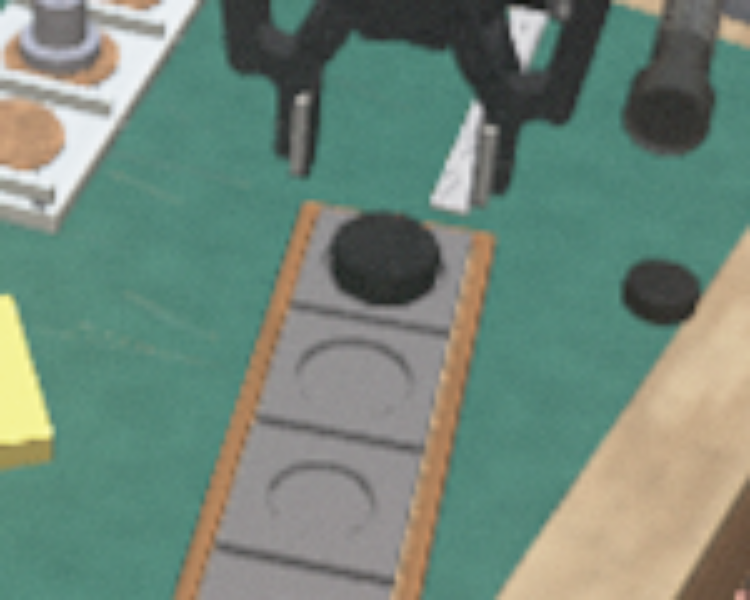

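```bash
python3 -m handwheel '[[[0,0,0],[15,0,0],60],[[0,0,0],[12,0,0],60],[[0,0,0],[6,0,0],60],[[0,0,0],[4,0,0],60],[[0,0,0],[0,0,0],60]]';python3 g.py .6158 .1943 .019 -11.2;python3 - <<'E'
from h import *
cv2.imwrite('pics/s22.png',cv2.resize(ctrl.camera('side')[185:305,250:400],None,fx=5,fy=5))
E
```

```text
t: 25.85
ee_pos: [0.6147, 0.1935, 0.0172]
tool_rot: [-0.546, -0.449, 0.547, -0.449]
ft_force: [-0.2, -0.2, -0.6]
grip_width: 0.06
turn [0.    0.    0.001] shift mm now-axes [-1.8  0.9 -1. ] target-axes [-1.8  0.9 -1. ]
pos [0.6147 0.1935 0.0172] w 60.0 F [-0.2 -0.2 -0.6] t 25.85 q [-0.1   0.66 -0.42  1.8   0.37  0.76 -0.9 ]
```

View pics/s22.png

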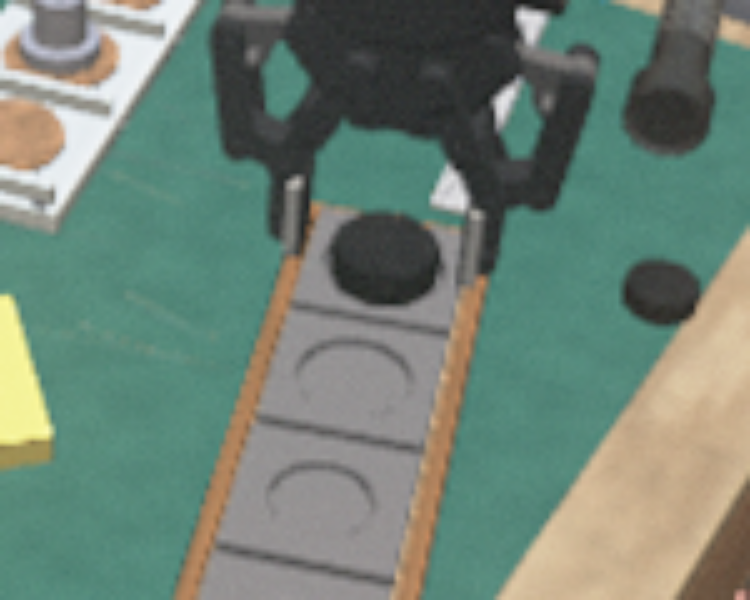

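```bash
python3 -m handwheel '[[[0,0,0],[-1,0.5,-0.5],37],[[0,0,0],[0,0,0],37],[[0,0,0],[0,0,0],37],[[0,0,0],[0,0,0],37],[[0,0,0],[0,0,0],37]]'; python3 g.py .6158 .1943 .019 -11.2; python3 -m handwheel '[[[0,0,0],[-15,0,0],37],[[0,0,0],[-30,0,0],37],[[0,0,0],[-30,0,0],37],[[0,0,0],[-20,0,0],37],[[0,0,0],[0,0,0],37]]';  python3 g.py .462 .272 .12 -17.4;python3 - <<'E'
from h import *
cv2.imwrite('pics/s23.png',cv2.resize(ctrl.camera('side')[145:345,190:390],None,fx=3,fy=3))
E
```

```text
t: 26.4
ee_pos: [0.616, 0.1942, 0.0199]
tool_rot: [0.547, 0.449, -0.546, 0.449]
ft_force: [-2.6, -0.9, 7.4]
grip_width: 0.038
turn [ 0.    -0.    -0.001] shift mm now-axes [ 0.9 -0.2 -0. ] target-axes [ 0.9 -0.2 -0. ]
pos [0.616  0.1942 0.0199] w 38.0 F [-2.6 -0.9  7.4] t 26.4 q [-0.1   0.66 -0.42  1.8   0.36  0.77 -0.9 ]
t: 26.9
ee_pos: [0.6174, 0.1947, 0.1184]
tool_rot: [0.548, 0.448, -0.544, 0.45]
ft_force: [0.6, 0.3, -0.5]
grip_width: 0.038
turn [ 0.109 -0.003 -0.005] shift mm now-axes [  -2.3 -167.4  -45.7] target-axes [  -1.6 -171.4  -27.2]
pos [0.6174 0.1947 0.1184] w 38.0 F [ 0.6  0.3 -0.5] t 26.9 q [-0.06  0.53 -0.47  1.75  0.29  0.92 -0.84]
```

View pics/s23.png

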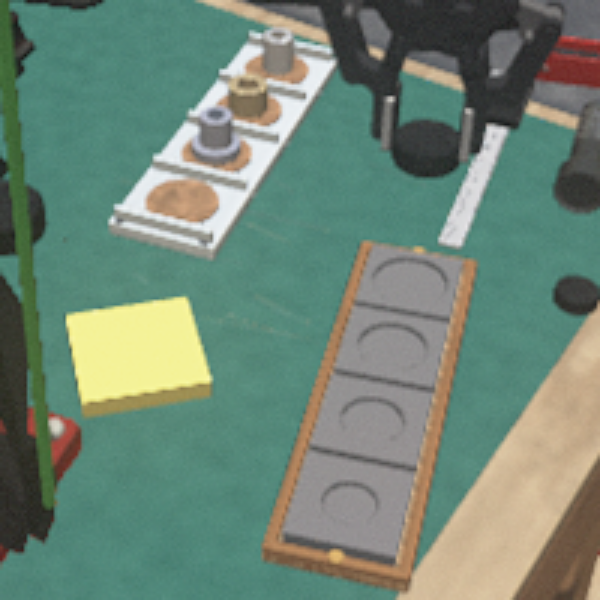

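```bash
python3 -m handwheel '[[[0.05,0,0],[0,-20,0],37],[[0.058,0,0],[0,-32,-5],37],[[0,0,0],[0,-32,-6],37],[[0,0,0],[0,-32,-6],37],[[0,0,0],[0,-32,-6],37]]';python3 -m handwheel '[[[0,0,0],[0,-22,-4],37],[[0,0,0],[0,0,0],37],[[0,0,0],[25,0,0],37],[[0,0,0],[25,0,0],37],[[0,0,0],[0,0,0],37]]'; python3 -m handwheel '[[[0,0,0],[0,0,0],37],[[0,0,0],[0,0,0],37],[[0,0,0],[0,0,0],37],[[0,0,0],[0,0,0],37],[[0,0,0],[0,0,0],37]]';python3 g.py .462 .272 .0199 -17.4
python3 - <<'E'
from h import *
cv2.imwrite('pics/s24.png',cv2.resize(ctrl.camera('side')[120:245,220:340],None,fx=4.8,fy=4.8))
E
```

```text
t: 27.45
ee_pos: [0.4784, 0.2565, 0.1136]
tool_rot: [-0.569, -0.419, 0.57, -0.419]
ft_force: [-0.1, 0.2, -0.3]
grip_width: 0.0375
t: 27.95
ee_pos: [0.4589, 0.2652, 0.0613]
tool_rot: [-0.568, -0.419, 0.571, -0.419]
ft_force: [-0.3, 0.1, -0.1]
grip_width: 0.0382
t: 28.45
ee_pos: [0.4604, 0.2667, 0.0644]
tool_rot: [0.57, 0.419, -0.569, 0.419]
ft_force: [0.1, -0.4, -0.7]
grip_width: 0.0378
turn [ 0.    -0.001 -0.001] shift mm now-axes [44.6 -0.1 -5.5] target-axes [44.5 -0.1 -5.5]
pos [0.4604 0.2667 0.0644] w 37.8 F [ 0.1 -0.4 -0.7] t 28.45 q [-0.26  0.45 -0.48  2.04  0.31  0.72 -1.23]
```

View pics/s24.png

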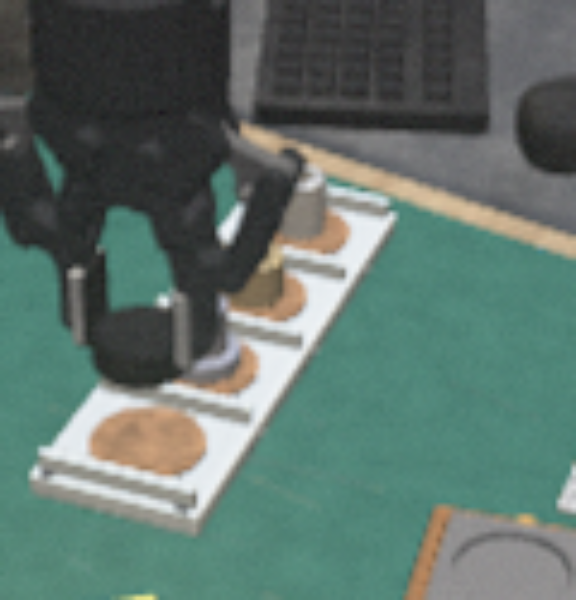

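```bash
python3 -m handwheel '[[[0,0,0],[5,0,-5.5],37],[[0,0,0],[15,0,0],37],[[0,0,0],[10,0,0],37],[[0,0,0],[0,0,0],37],[[0,0,0],[0,0,0],37]]';python3 g.py .462 .2723 .0199 -17.4
python3 - <<'E'
from h import *
cv2.imwrite('pics/s25.png',cv2.resize(ctrl.camera('side')[120:245,220:340],None,fx=4.8,fy=4.8))
E
```

```text
t: 29.0
ee_pos: [0.4613, 0.2718, 0.0333]
tool_rot: [-0.569, -0.419, 0.57, -0.419]
ft_force: [-0.3, -0.1, 0.3]
grip_width: 0.0379
turn [0.001 0.001 0.001] shift mm now-axes [13.4  0.5 -0.7] target-axes [13.4  0.5 -0.7]
pos [0.4613 0.2718 0.0333] w 37.9 F [-0.3 -0.1  0.3] t 29.0 q [-0.29  0.51 -0.45  2.04  0.35  0.67 -1.27]
```

View pics/s25.png

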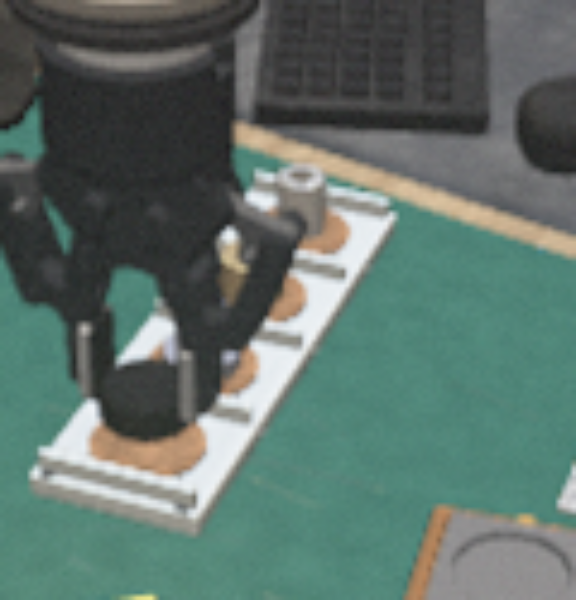

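```bash
python3 -m handwheel '[[[0,0,0],[6,0.3,-0.4],37],[[0,0,0],[4,0,0],37],[[0,0,0],[2.5,0,0],37],[[0,0,0],[0.5,0,0],37],[[0,0,0],[0,0,0],37]]';python3 g.py .462 .2723 .0199 -17.4
python3 - <<'E'
from h import *
cv2.imwrite('pics/s26.png',cv2.resize(ctrl.camera('side')[120:245,220:340],None,fx=4.8,fy=4.8))
E
```

```text
t: 29.55
ee_pos: [0.4622, 0.2722, 0.0209]
tool_rot: [-0.57, -0.419, 0.57, -0.419]
ft_force: [-0.1, -0.8, 0.3]
grip_width: 0.0379
turn [0.001 0.    0.   ] shift mm now-axes [ 1.  -0.2 -0. ] target-axes [ 1.  -0.2 -0. ]
pos [0.4622 0.2722 0.0209] w 37.9 F [-0.1 -0.8  0.3] t 29.55 q [-0.3   0.53 -0.44  2.05  0.36  0.64 -1.28]
```

View pics/s26.png

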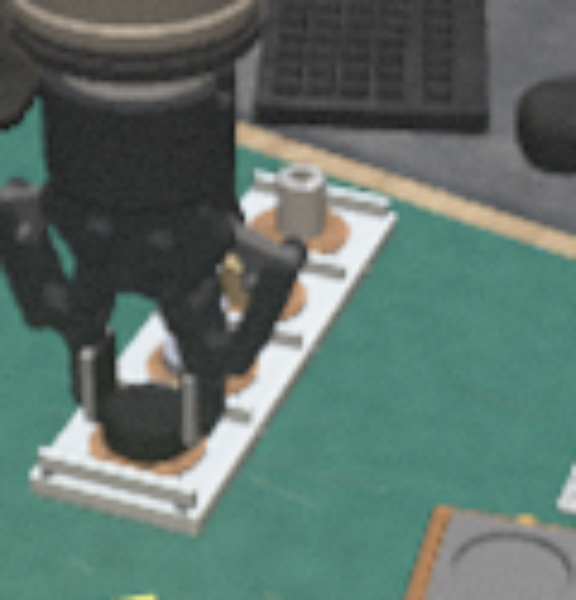

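```bash
python3 -m handwheel '[[[0,0,0],[1,0,0],37],[[0,0,0],[0,0,0],37],[[0,0,0],[0,0,0],55],[[0,0,0],[0,0,0],62],[[0,0,0],[0,0,0],62]]';python3 -m handwheel '[[[0,0,0],[-15,0,0],62],[[0,0,0],[-30,0,0],62],[[0,0,0],[-40,0,0],62],[[0,0,0],[-40,0,0],62],[[0,0,0],[-40,10,10],62]]';python3 -m handwheel '[[[0,0,0],[0,35,35],62],[[0,0,0],[0,35,35],62],[[0,0,0],[0,35,35],62],[[0,0,0],[0,20,35],62],[[0,0,0],[0,0,35],62]]'; python3 g.py .6 0 .2 -17.4
python3 - <<'E'
from h import *
s=ctrl.camera('side');t=ctrl.camera('top')
cv2.imwrite('pics/side27.png',s);cv2.imwrite('pics/top27.png',t)
cv2.imwrite('pics/s27.png',cv2.resize(s[120:245,220:340],None,fx=4.8,fy=4.8))
E
```

```text
t: 30.1
ee_pos: [0.4622, 0.2722, 0.02]
tool_rot: [0.57, 0.419, -0.57, 0.419]
ft_force: [0.5, -1.0, -0.7]
grip_width: 0.0622
t: 30.6
ee_pos: [0.4676, 0.2611, 0.1878]
tool_rot: [0.569, 0.42, -0.569, 0.419]
ft_force: [1.0, -0.2, 0.6]
grip_width: 0.0623
t: 31.1
ee_pos: [0.5373, 0.0529, 0.1859]
tool_rot: [0.571, 0.418, -0.57, 0.418]
ft_force: [0.3, 1.4, -0.1]
grip_width: 0.0619
turn [-0.001 -0.001 -0.001] shift mm now-axes [-14.   75.7  31.6] target-axes [-14.1  75.7  31.7]
pos [0.5373 0.0529 0.1859] w 61.9 F [ 0.3  1.4 -0.1] t 31.1 q [ 0.15  0.29 -0.44  1.93  0.15  0.95 -0.66]
```

View pics/s27.png

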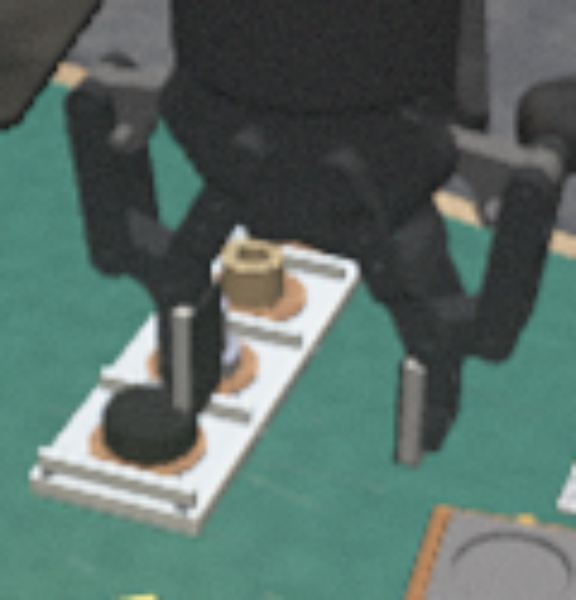

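View pics/top27.png

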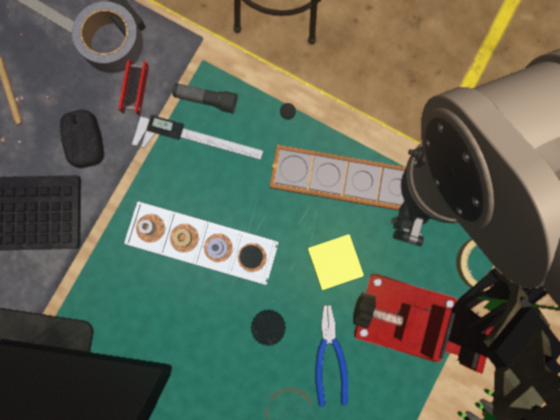

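Run:
```python
from h import *
t=cv2.imread('pics/top27.png').copy()
S=6;x0,y0=125,200;im=cv2.resize(t[200:300,125:280],None,fx=5,fy=5,interpolation=cv2.INTER_CUBIC)
# pad ring vs pad centre (top view, before): and expected part top-face centre
for (c,z,r) in(((.518,.450),.044,.012),((.499,.391),.036,.015),((.480,.332),.023,.018),((.462,.272),.030,.021)):
    a=[(proj('top',(c[0]+r*np.cos(k),c[1]+r*np.sin(k),z))-[x0,y0]+.5)*5 for k in np.linspace(0,6.28,40)]
    cv2.polylines(im,[np.int32(a)],True,(0,255,0),1)
cv2.imwrite('pics/c.png',im)
```

```text
(no output)
```

View pics/c.png

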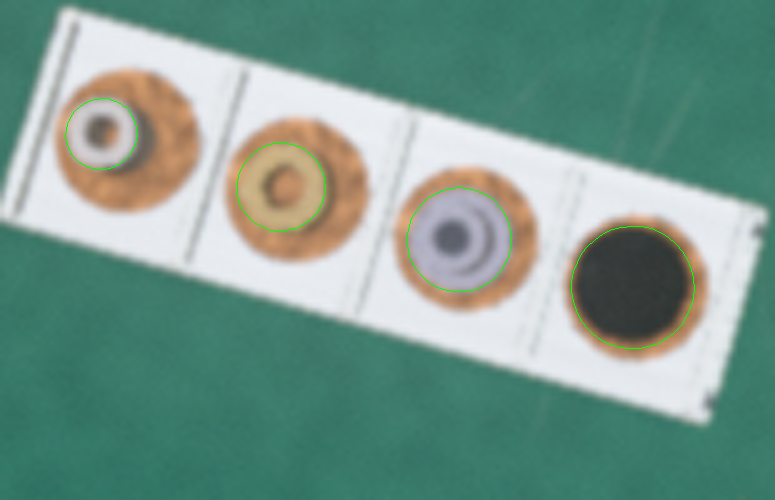

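```bash
python3 -m handwheel '[[[0,0,0],[0,0,0],62],[[0,0,0],[0,0,0],62],[[0,0,0],[0,0,0],62],[[0,0,0],[0,0,0],62],[[0,0,0],[0,0,0],62]]'; python3 -c "
from bench import ctrl
print(ctrl.sign_off())"
```

```text
t: 31.7
ee_pos: [0.5358, 0.056, 0.185]
tool_rot: [0.57, 0.419, -0.57, 0.419]
ft_force: [-0.6, -0.3, 0.3]
grip_width: 0.0617
the job is handed in; nothing more can be done
None
```

I moved all four parts to the aluminium rack in reverse order and handed the job in at about 32 s of the 96 s allowed. From left to right, the rack now holds the slim grey bush, the wide tan bush, the flanged collar and the black end cap.

- **Placement:** the last top picture shows each part upright on its pad and released. Each outline is within about 1 mm of the position I aimed for.
- **Disagreement between cameras:** the top and side views differed by up to about 3.5 mm on where the pads' centres lie along the row. I used the average, so a part could be about 2 mm off its pad's true centre.
- **End cap size:** the cap in the rack measured about 37 mm on a tight dark mask, not the listed 42 mm. The two spare caps measured about 59 and 24 mm, so the rack's cap is clearly the middle-sized one.
- **Forces:** the highest wrist force I read was about 24 N, when the collar was pressed lightly onto its pad. Readings came at the ends of moves, so brief peaks in between would not show. At hand-in the gripper was clear of everything, with a force reading under 1 N.

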